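# Open and stock the condiment chest for coffee service

### The arm

A 7-joint arm with a two-finger parallel gripper is mounted at the origin on the work surface. World frame = base frame: x ahead of the robot, y to its left, z up, the work surface at z = 0. Lengths are in mm, angles in rad, forces in N, time in s.
With the tool pointing down it reaches from about 400 to 875 mm from the base axis. Payload 4.4 kg.
Tool frame: the origin (TCP) lies where the fingers leave the gripper's body, on its centre line; the fingertips stand 73 mm ahead of it and the grasp point (between the pads) lies 54 mm ahead of it; z points along the fingers, y is the line along which they close (so a half turn about z gives the same grasp; the last joint's range is limited). The gripper opens to 85 mm and grips with 20 to 120 N. Pads are 22 mm wide; open, the fingers measure 114 mm over their backs; the gripper's body (76 mm by 85 mm) begins 54 mm behind the grasp point. The pads swing forward as they close: fully open they stand 13 mm farther back than shut.
Start: joints at [1.062, 0.628, 0.038, 1.517, -0.027, 0.996, -0.02], TCP at [278.532, -587.313, 303.913] pointing down, gripper open.
Joint ranges: [-3.06, 3.06], [-0.37, 2.12], [-1.25, 1.32], [0.18, 2.47], [-1.1, 4.24], [0.23, 1.98], [-2.94, 2.94]. Speed limits (rad/s): [2.57, 2.57, 3.14, 3.14, 3.14, 3.14, 3.14].

### API

Orientations are given as [roll, pitch, yaw] about the fixed x, y, z axes, in that order (R = Rz(yaw) Ry(pitch) Rx(roll)).
In Python, from cell import ctrl gives the robot as it stands.
- The arm moves only by the tool send_rows, never from a script. Its argument "rows" is a list that holds one entry, the list of rows, each a list of 6 numbers: the shift along the tool's x, y, z in cm, then the turn, a rotation vector about the tool's x, y, z in rad. In form: [[[tx, ty, tz, wx, wy, wz], ...]]. A call has 1 to 10 rows; each row is the pose to reach, as a shift and turn from the pose commanded when the call began, along the tool's axes at that moment; what a row does not reach only later rows make up. A row lasts 1/10 s, in which the tool goes at most 50 mm and 8.59 degrees, less where a joint would pass 70% of its speed; a pose out of reach is approached as far as the arm can. A call with a gripper value outside its range is refused whole. "grip" is the closure in counts, from 0 (fully open) to 255 (shut), set as the call begins (left out, the last holds). The fingers move at their own pace and stop on an object; the grip force is fixed at half the most. Time passes only in rows, so rows that repeat a pose let the fingers close. It gives the time, the measured TCP pose, the force, the opening and the grip force at its end, in the units of the state.
- ctrl.read_state(): the state, without advancing time (a new reading comes with each control period).
- ctrl.get_image(name): name is "side" or "top"; returns a dict with "pixels" (400x640x3 uint8, red, green, blue), "fx", "fy", "cx", "cy" (pixels), "extrinsics" (4x4, takes a point from camera to world coordinates). Camera axes: x right, y up, looking along -z (the intrinsics and any distortion apply to the point x, -y, -z); pixel columns grow to the right and rows downward; lengths in mm; the calibration is good to about 2 mm. A picture is of the moment at which its call begins. There is no depth.
- ctrl.finish_job(): hands the job in; it is judged then, once.
The state is a dict: "clock": time; "qpos": joint angles; "qd": joint speeds; "tau": joint torques, N m; "eef_pos": TCP position; "tool_rot": TCP orientation; "force": force on the tool from outside, world axes, zero at the start; "torque": the same for the moment, N m; "width": finger opening in mm; "gripper_force": force on a finger pad.
Only numpy, scipy, OpenCV 4.12 (cv2) and the standard library are available. Lean on these libraries where they do the work, as an engineer would, in place of code of your own. Each camera call takes 0.05 s, during which the arm holds its last target. There are 200 camera calls.

### The job

Get the chilled condiment chest ready for service: raise its lid and press the elbow of its folding stay past straight until it locks, so that the lid stays up by itself. Then put every square tin that stands on the counter into the chest's well, each resting on the well's floor, and only after that turn the rotary isolator from off to on. Leave the jug, the paper cups and the stack of cup lids where they are.

Things in the scene. Friction and masses are not known exactly. Their poses are not given: they have to be found in the camera images.
- well (a point): Steel condiment chest, fixed to the counter; point: centre of the floor of its well, 20 mm above the counter. x from its front (robot side) to its hinge side, y along its length to the robot's left, z up. Well 120 (x) by 320 (y) mm inside, 60 deep, walls 6, rim 80 mm above the counter; a ledge at rim height, 60 mm wide, behind it. The shut lid covers it.
- lid_hinge (a point): Middle of the lid's hinge line (parallel to the chest's y axis) on the chest's far side, 86 mm above the counter. Fixed to the chest, same axes as the well. The lid is a steel plate 186 mm by 332 mm, 10 mm thick, 0.45 kg.
- lid_handle (a point): Middle of the lid's handle: a black round bar 12 mm thick, 110 mm long, parallel to the hinge, 231 mm from the hinge line. It stands ahead of the lid's free edge, in the plane of the lid, with a 39 mm clear gap to the edge: it can be pinched from above, one finger on each side, with the lid shut or upright. Axes turn with the lid; shut they are those of the well.
- lid (a joint): Lid angle in rad: 0 shut, about 1.43 fully raised (the stretched stay stops it there). Let go below about 1.05 it falls shut; above 1.25 its stiff hinge just holds it until the stay is locked. Locked it stands at about 1.42.
- stay_tab (a point): Black push tab at the stay's elbow: a round pin 12 mm thick standing out 40 mm beside the stay, parallel to the hinge, on the chest's right (-y) end; point on its axis, 30 mm outside the chest's end face. Lid shut: it lies near the chest's front. Lid nearly raised: it bows up and towards the robot, some 50 mm above the rim; pressed down and away from the robot (about 45 degrees, 2 to 8 N) it locks.
- stay_pivot (a point): Pivot of the folding stay on the chest's right end, 120 mm ahead of the hinge line, at hinge height, fixed to the chest (axes as the well). Two dark links: 59 mm from here to the elbow (the tab), 83 mm from the elbow to a pivot on the lid 95 mm from the hinge. Pressing the elbow past straight locks them and lifts the lid the last few degrees.
- stay (a joint): Angle at the stay's elbow in rad: 0 folded (lid shut), 3.05 links in line, 3.27 end stop, locked past straight. Above 3.13 it is locked.
- isolator_grip (a point): Rotary isolator: grey box 100 by 100 mm, 50 mm high, fixed to the counter, with a black bar handle on top that turns about the vertical. Point on the turning axis, half-way up the bar, 78 mm above the counter. Bar 76 mm long, 14 wide, 34 high (top 92 mm above the counter); its length lies along this point's x axis, which turns with it. White pointer line on the +x end.
- isolator (a joint): Isolator handle in rad: 0 off, 1.3 on; it grows as the handle turns clockwise seen from above. An over-centre spring holds it at either end (about 0.2 N m to turn it); past 0.65 it snaps on by itself.
- tin1_center (a point): Centre (half-way up) of a closed square steel tin with a black lid and a pale label, 44 by 44 mm and 48 mm high, 0.13 kg, standing on the counter to the robot's left of the chest; the point's z axis is the tin's upward axis, x and y are square to its sides. Three to five tins are present; an absent one reads None.
- tin2_center (a point): Centre (half-way up) of a closed square steel tin with a black lid and a pale label, 44 by 44 mm and 48 mm high, 0.13 kg, standing on the counter to the robot's left of the chest; the point's z axis is the tin's upward axis, x and y are square to its sides. Three to five tins are present; an absent one reads None.
- tin3_center (a point): Centre (half-way up) of a closed square steel tin with a black lid and a pale label, 44 by 44 mm and 48 mm high, 0.13 kg, standing on the counter to the robot's left of the chest; the point's z axis is the tin's upward axis, x and y are square to its sides. Three to five tins are present; an absent one reads None.
- tin4_center (a point): Centre (half-way up) of a closed square steel tin with a black lid and a pale label, 44 by 44 mm and 48 mm high, 0.13 kg, standing on the counter to the robot's left of the chest; the point's z axis is the tin's upward axis, x and y are square to its sides. Three to five tins are present; an absent one reads None.
- tin5_center (a point): Centre (half-way up) of a closed square steel tin with a black lid and a pale label, 44 by 44 mm and 48 mm high, 0.13 kg, standing on the counter to the robot's left of the chest; the point's z axis is the tin's upward axis, x and y are square to its sides. Three to five tins are present; an absent one reads None.
- jug_center (a point): Bystander: steel vacuum jug with black top and handle, 124 mm wide at the foot, 245 mm high; point on its axis 120 mm up. Not to be moved.
- cups_center (a point): Bystander: stack of white paper cups, 85 mm wide, 120 mm high; point on its axis 60 mm up. Not to be moved.
- cup_lids_center (a point): Bystander: stack of black cup lids, 91 mm wide, 50 mm high; point on its axis 25 mm up. Not to be moved.
Things that resemble listed ones, but are neither listed nor needed, are in the scene too. What is shaped like the part that bears tin1_center but pink or purple is not meant.

How it is judged:
By the outcome, as a careful person would: the job done as asked, in the order asked, and still so for the second after the job is handed in, with the robot touching nothing.
Of tin1, tin2, tin3, tin4, tin5 only 3 to 5 are there at a start; the rules pass over those that are not, and their reading is None.
At some moment in a run one of tin1, tin2, tin3, tin4, tin5 may be knocked a few centimetres aside while the robot is not near it.
Once in a run the grip may slacken for a moment while it holds something.
It also fails if it takes over 210 s, if anything falls off the work surface, if the arm or the gripper's body presses on something with over 40 N, if the wrist force passes 120 N, or if a joint passes its speed limit or range.

## Working session

There is one attempt and no reset: what is moved stays moved. The work goes in short steps, Python scripts to look and compute and a tool call to move; the robot and the scene stay as the last step left them, time stands still between calls to the robot, and variables do not carry over. Pictures are saved under pics/ and viewed, at most 14 in all, crops included, and the job is handed in when it is done.

Besides the shell and the picture viewer there is one more tool, called after ">>>" as a command line: name --argument value ..., lists and objects as JSON in quotes. send_rows: Moves the arm, as the interface text tells. Its arguments: {"type":"object","properties":{"rows":{"type":"array","items":{"type":"array","items":{"type":"array","items":{"type":"number"}}}},"grip":{"type":"number"}},"required":["rows"]}

```bash
ls; mkdir -p pics; cat > h.py <<'E'
import numpy as np, cv2
from scipy.spatial.transform import Rotation as R
from cell import ctrl
def snap(n,fn=None,crop=None,scale=1):
    im=ctrl.get_image(n); 
    if fn:
        p=im["pixels"][:,:,::-1]
        if crop: a,b,c,d=crop; p=p[b:d,a:c]
        cv2.imwrite("pics/"+fn,cv2.resize(p,None,fx=scale,fy=scale,interpolation=cv2.INTER_CUBIC))
    return im
def ray(im,u,v):
    E=np.array(im["extrinsics"]); d=np.array([(u-im["cx"])/im["fx"],-(v-im["cy"])/im["fy"],-1])
    return E[:3,3],E[:3,:3]@d
def at(im,u,v,z):
    o,d=ray(im,u,v); return o+d*(z-o[2])/d[2]
def proj(im,p):
    E=np.array(im["extrinsics"]); c=E[:3,:3].T@(np.array(p,float)-E[:3,3])
    return im["cx"]-im["fx"]*c[0]/c[2], im["cy"]+im["fy"]*c[1]/c[2]
def st():
    s=ctrl.read_state(); return s
E
python3 - <<'E'
from h import *
for n in("top","side"):
    im=snap(n,n+"0.png",scale=1.25); print(n,{k:v for k,v in im.items() if k!="pixels"})
print(st())
E
```

```text
pics
top {'fx': 455.78463791172385, 'fy': 455.78463791172385, 'cx': 321.70171480116124, 'cy': 203.77987265668375, 'extrinsics': array([[-4.84692200e-03,  9.90735323e-01, -1.35720401e-01,
         3.76086265e+02],
       [-9.99986220e-01, -5.07577512e-03, -1.34021481e-03,
         2.83938457e+01],
       [-2.01668439e-03,  1.35712035e-01,  9.90746273e-01,
         1.40210021e+03],
       [ 0.00000000e+00,  0.00000000e+00,  0.00000000e+00,
         1.00000000e+00]])}
side {'fx': 503.6211913310816, 'fy': 503.6211913310816, 'cx': 317.1864720199609, 'cy': 206.0325211505871, 'extrinsics': array([[ 7.89631221e-01,  3.82025379e-01, -4.80144921e-01,
        -3.08712948e+02],
       [-6.13261897e-01,  5.16643048e-01, -5.97486240e-01,
        -1.09407000e+03],
       [ 1.98086280e-02,  7.66248374e-01,  6.42239089e-01,
         1.30623661e+03],
       [ 0.00000000e+00,  0.00000000e+00,  0.00000000e+00,
         1.00000000e+00]])}
{'clock': 0.1, 'qpos': array([ 1.06220895,  0.62926993,  0.03844999,  1.5182799 , -0.02700369,
        0.99631816, -0.01994854]), 'qd': array([ 0.00158856, -0.00186658,  0.00106776, -0.00297014,  0.00063118,
        0.00050305, -0.00160414]), 'tau': array([ 3.45495391e-03, -5.64526141e+01,  1.23080604e+00, -1.93968379e+01,
        1.13919057e-02,  5.46569150e-03,  9.33199459e-06]), 'eef_pos': array([ 278.33363655, -586.89763785,  303.06667311]), 'tool_rot': array([-3.13983549e+00,  1.90147324e-05,  4.42832346e-01]), 'force': array([-0.39916052, -0.06864082, -0.6226684 ]), 'torque': array([-0.00210396,  0.00591764,  0.00023694]), 'gripper_force': 0.0, 'width': 85.14115129554585}
```

View pics/top0.png

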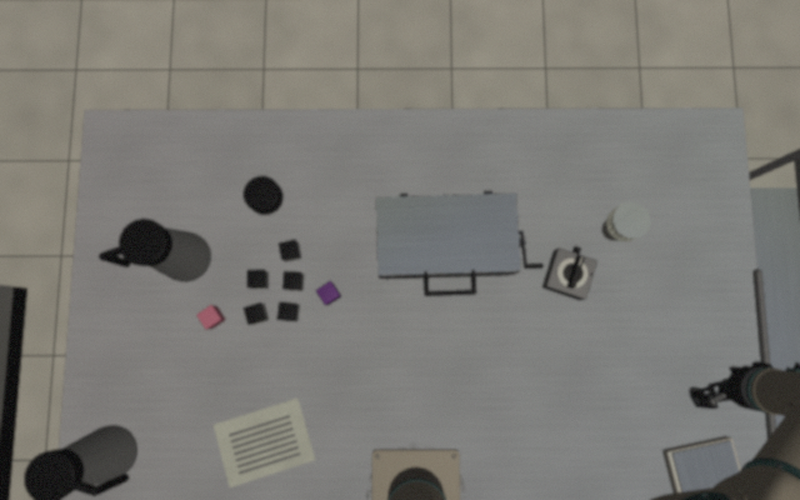

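View pics/side0.png

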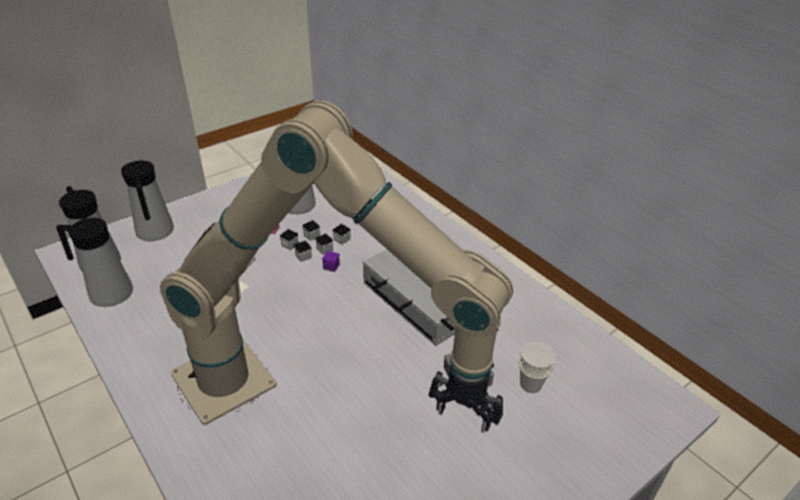

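```bash
python3 - <<'E'
from h import *
im=snap("top","c1.png",(290,145,490,245),4)
g=cv2.cvtColor(im["pixels"],cv2.COLOR_RGB2GRAY)
m=(g<70).astype(np.uint8); m[:, :150]=0; m[:, 260:]=0; m[:185]=0; m[300:]=0
n,l,s,c=cv2.connectedComponentsWithStats(m)
for i in range(1,n):
    if s[i,4]<40: continue
    ys,xs=np.nonzero(l==i)
    r=cv2.minAreaRect(np.c_[xs,ys].astype(np.float32))
    P=cv2.boxPoints(r); 
    W=[at(im,*p,48)[:2] for p in P]; e=W[1]-W[0]
    print(s[i,4],c[i].round(1),at(im,*c[i],48).round(0)[:2],np.round(r[1],1),np.degrees(np.arctan2(e[1],e[0])).round(0)%90)
for p in [(376,197),(516,193),(520,272),(378,277)]: print(at(im,p[0]/1.25,p[1]/1.25,91).round())
print('iso',at(im,573/1.25,271/1.25,92).round())
E
```

```text
515 [157.  204.8] [561. 524.] [36. 17.] 0.0
210 [231.4 199.9] [575. 301.] [14.8 14.7] 8.0
219 [205.5 222.6] [507. 377.] [13. 15.] 0.0
203 [234.1 224.4] [501. 292.] [13. 14.] 0.0
221 [204.1 250.5] [424. 379.] [14.1 16. ] 14.0
208 [230.  248.9] [428. 302.] [15.5 13.5] 84.0
[693.  91.  91.]
[ 701. -239.   91.]
[ 514. -242.   91.]
[504.  86.  91.]
iso [ 516. -364.   92.]
```

View pics/c1.png

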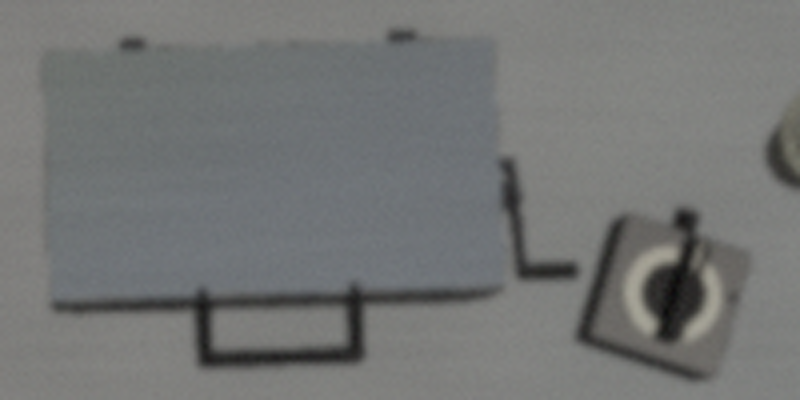

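```bash
cat >> h.py <<'E'
def C(x,y): return 290+(x+.5)/4-.5,145+(y+.5)/4-.5
E
python3 - <<'E'
from h import *
im=snap("top")
f=lambda x,y,z:at(im,*C(x,y),z)[:2].round(1)
for p in [(42,50),(497,40),(503,290),(53,300)]: print('lid',f(*p,91))
print('handle',f(205,358,92),f(358,354,92), f(281,356,92))
print('tab',f(520,271,86),f(577,269,86))
print('iso bar',f(668,338,92),f(690,232,92),'ring',f(672,293,50),'sq',f(686,218,92),f(686,218,50))
print('isobox',[f(*p,50) for p in[(625,215),(750,255),(712,378),(580,340)]])
s=st(); print(s['eef_pos'],s['tool_rot'])
E
```

```text
lid [694.7  93. ]
lid [ 700.4 -242.1]
lid [ 515.4 -240.4]
lid [509.8  84.8]
handle [467.2 -24.5] [ 469.6 -134.5] [468.4 -79.2]
tab [ 529.7 -254.2] [ 531.  -295.7]
iso bar [ 480.  -357.7] [ 556.8 -377.1] ring [ 516.8 -374.6] sq [ 567.1 -374.7] [ 573.2 -387.6]
isobox [array([ 575.8, -342.1]), array([ 545.1, -434.1]), array([ 453.5, -401.3]), array([ 482.1, -304.7])]
[ 278.37422299 -587.03997353  303.32239678] [-3.14037568e+00 -8.03868129e-06  4.42669925e-01]
```

```bash
cat >> h.py <<'E'
CY=0.018
def Rt(yaw=np.pi/2+CY,tilt=0):  # tilt>0: fingers lean to +x (pointing away)
    return R.from_euler('xyz',[np.pi,0,yaw])*R.from_rotvec([-tilt,0,0])
def pose():
    s=st(); return np.array(s['eef_pos']),R.from_euler('xyz',s['tool_rot'])
def row(P0,R0,P,Rr):
    return np.r_[R0.inv().apply(np.array(P)-P0)/10,(R0.inv()*Rr).as_rotvec()].round(3).tolist()
H=np.array([699.4,-75.0,86]); ex=np.array([np.cos(CY),np.sin(CY),0]); ey=np.array([-np.sin(CY),np.cos(CY),0]); ez=np.array([0,0,1.])
def ch(x,y,z): return H+x*ex+y*ey+np.array([0,0,z-86])  # hinge-relative x,y, world z
E
python3 - <<'E'
from h import *
P0,R0=pose(); print(row(P0,R0,[468.4,-79.2,200],Rt()))
E
```

```text
[38.924, -37.737, 10.378, -0.001, -0.001, -1.146]
```

>>> send_rows --rows '[[[38.92,-37.74,10.38,0,0,-1.146],[38.92,-37.74,10.38,0,0,-1.146],[38.92,-37.74,10.38,0,0,-1.146],[38.92,-37.74,10.38,0,0,-1.146],[38.92,-37.74,10.38,0,0,-1.146],[38.92,-37.74,10.38,0,0,-1.146],[38.92,-37.74,10.38,0,0,-1.146],[38.92,-37.74,10.38,0,0,-1.146],[38.92,-37.74,10.38,0,0,-1.146],[38.92,-37.74,10.38,0,0,-1.146]]]' --grip 155

```text
clock: 1.2
eef_pos: [451.1, -125.8, 209.6]
tool_rot: [3.141, 0.0, 1.588]
force: [1.5, -0.1, -0.1]
width: 33.9
gripper_force: 0.0
```

>>> send_rows --rows '[[[0,0,0,0,0,0]]]'

```text
clock: 1.3
eef_pos: [453.2, -119.2, 209.3]
tool_rot: [3.14, -0.004, 1.602]
force: [0.1, -0.1, 0.4]
width: 33.5
gripper_force: 0.0
```

```bash
python3 - <<'E'
from h import *
P0,R0=pose(); print(P0,row(P0,R0,[468.4,-79.2,200],Rt())); snap("side","s1.png",(250,100,500,300),3.2)
E
```

```text
[ 453.16117265 -119.1623624   209.31802465] [3.942, 1.647, 0.952, 0.002, -0.004, 0.013]
```

View pics/s1.png

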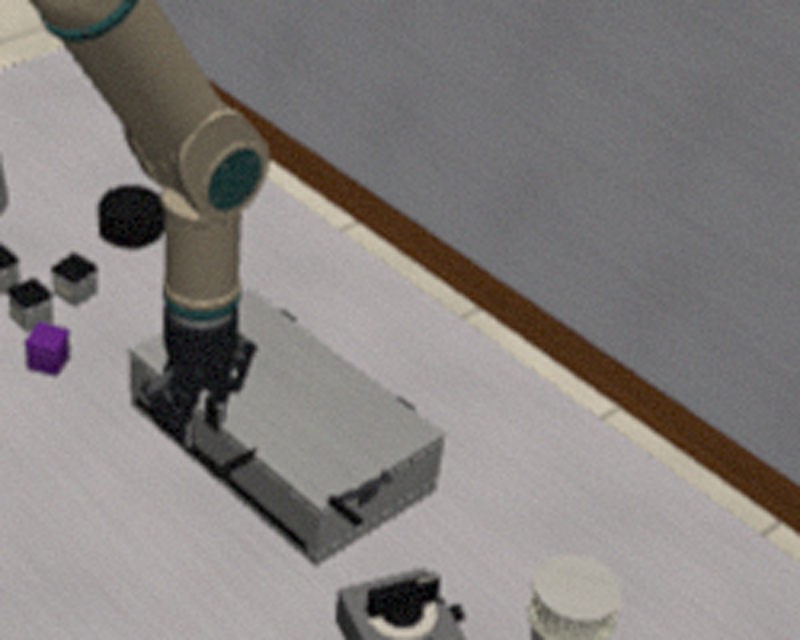

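>>> send_rows --rows '[[[2,0.8,0.5,0,0,0.013],[3.94,1.65,0.95,0,0,0.013],[3.94,1.65,0.95,0,0,0.013],[3.94,1.65,3.0,0,0,0.013],[3.94,1.65,5.0,0,0,0.013],[3.94,1.65,6.5,0,0,0.013],[3.94,1.65,6.7,0,0,0.013],[3.94,1.65,6.7,0,0,0.013]]]'

```text
clock: 2.15
eef_pos: [466.0, -89.1, 142.9]
tool_rot: [-3.141, 0.001, 1.574]
force: [-0.4, 0.2, 0.2]
width: 33.5
gripper_force: 0.0
```

```bash
python3 - <<'E'
from h import *
P0,R0=pose(); s=st();print(P0,s['tool_rot'],s['force'],row(P0,R0,[468.4,-79.2,140],Rt())); im=snap("side","s2.png",(270,190,390,290),6)
E
```

```text
[465.95195166 -89.13229182 142.92421812] [-3.14071000e+00  6.11048443e-04  1.57377594e+00] [-0.3962387   0.2006005   0.18701147] [0.993, 0.248, 0.292, -0.001, 0.001, -0.015]
```

View pics/s2.png

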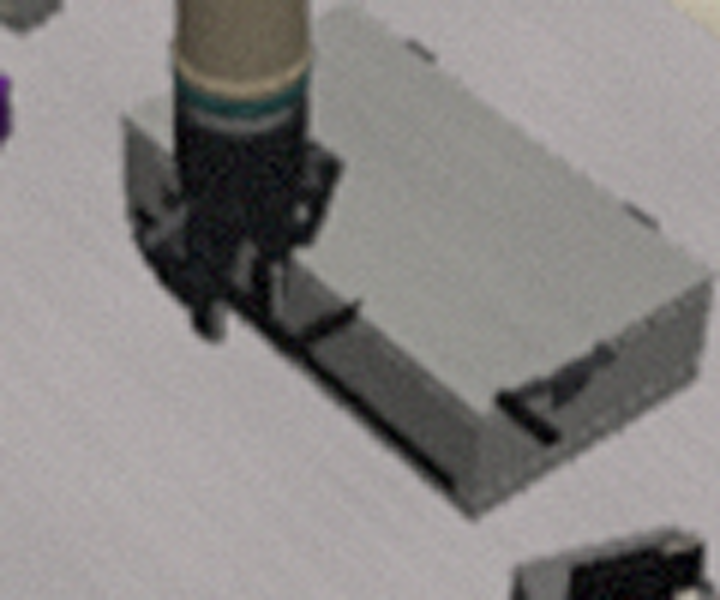

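>>> send_rows --rows '[[[0.5,0.1,0.2,0,0,0.015],[0.99,0.25,0.25,0,0,0.015],[0.99,0.25,0.25,0,0,0.015],[0.99,0.25,0.25,0,0,0.015]]]'

```text
clock: 2.6
eef_pos: [469.1, -77.4, 140.7]
tool_rot: [3.141, 0.0, 1.562]
force: [0.1, -0.5, -0.5]
width: 33.5
gripper_force: 0.0
```

>>> send_rows --rows '[[[0,0,0,0,0,0],[0,0,0,0,0,0],[0,0,0,0,0,0],[0,0,0,0,0,0],[0,0,0,0,0,0]]]' --grip 255

```text
clock: 3.1
eef_pos: [468.1, -77.8, 140.6]
tool_rot: [-3.14, 0.0, 1.562]
force: [-2.1, 0.8, 5.6]
width: 9.9
gripper_force: 58.4
```

```bash
python3 - <<'E'
from h import *
P0,R0=pose(); s=st();print(P0,s['tool_rot'],s['force'],s['width'],s['gripper_force'])
r0=np.array([P0[0],P0[1]])
# handle arc about hinge from the present grasp; rows for two calls
hx=(P0-H)@ex
for k in range(1,21):
    th=1.36*(3*(k/20)**2-2*(k/20)**3)
    P=P0+ex*(231*(1-np.cos(th)))+ez*231*np.sin(th)
    print(k,round(th,2),row(P0,R0,P,R0)[:3])
print(hx)
E
```

```text
[468.09876245 -77.80950824 140.60924507] [-3.14016294e+00  3.58054159e-04  1.56197723e+00] [-2.0833551   0.79853237  5.60363188] 9.943439870652663 58.371405601501465
1 0.01 [-0.0, 0.001, -0.228]
2 0.04 [0.0, 0.015, -0.879]
3 0.08 [0.001, 0.076, -1.906]
4 0.14 [0.005, 0.226, -3.257]
5 0.21 [0.012, 0.512, -4.873]
6 0.29 [0.024, 0.98, -6.69]
7 0.38 [0.042, 1.662, -8.639]
8 0.48 [0.066, 2.581, -10.645]
9 0.58 [0.096, 3.737, -12.633]
10 0.68 [0.133, 5.115, -14.532]
11 0.78 [0.174, 6.679, -16.283]
12 0.88 [0.219, 8.376, -17.835]
13 0.98 [0.266, 10.141, -19.158]
14 1.07 [0.313, 11.9, -20.239]
15 1.15 [0.357, 13.576, -21.081]
16 1.22 [0.398, 15.094, -21.703]
17 1.28 [0.432, 16.381, -22.136]
18 1.32 [0.459, 17.372, -22.413]
19 1.35 [0.476, 18.005, -22.566]
20 1.36 [0.482, 18.228, -22.615]
-231.3143361835667
```

>>> send_rows --rows '[[[0,0,-0.23,0,0,0],[0,0.02,-0.88,0,0,0],[0,0.08,-1.9,0,0,0],[0,0.23,-3.26,0,0,0],[0.01,0.51,-4.87,0,0,0],[0.02,0.98,-6.69,0,0,0],[0.04,1.66,-8.64,0,0,0],[0.07,2.58,-10.65,0,0,0],[0.1,3.74,-12.63,0,0,0],[0.13,5.12,-14.53,0,0,0]]]'

```text
clock: 4.1
eef_pos: [517.5, -76.5, 286.6]
tool_rot: [-3.136, -0.001, 1.561]
force: [-3.9, 1.0, -2.3]
width: 9.8
gripper_force: 58.7
```

```bash
python3 - <<'E'
from h import *
P0,R0=pose(); s=st();print(P0,s['force'],s['width'],s['gripper_force'])
Pc=np.array([468.1,-77.8,140.6]);r=lambda th:Pc+ex*(231*(1-np.cos(th)))+ez*231*np.sin(th)
for th in np.r_[np.arange(.78,1.3,.08),1.32,1.35,1.37]: print(round(th,2),row(r(.68),R0,r(th),R0)[:3])
E
```

```text
[517.54309831 -76.47046867 286.59931914] [-3.90938869  0.96070625 -2.32966452] 9.753342130145034 58.70047688484192
0.78 [0.043, 1.529, -1.73]
0.86 [0.081, 2.871, -2.998]
0.94 [0.122, 4.311, -4.156]
1.02 [0.165, 5.839, -5.194]
1.1 [0.21, 7.444, -6.107]
1.18 [0.256, 9.117, -6.889]
1.26 [0.305, 10.848, -7.534]
1.32 [0.342, 12.177, -7.926]
1.35 [0.36, 12.849, -8.092]
1.37 [0.373, 13.3, -8.191]
```

>>> send_rows --rows '[[[0.04,1.53,-1.73,0,0,0],[0.08,2.87,-3.0,0,0,0],[0.12,4.31,-4.16,0,0,0],[0.16,5.84,-5.19,0,0,0],[0.21,7.44,-6.1,0,0,0],[0.26,9.12,-6.89,0,0,0],[0.3,10.85,-7.53,0,0,0],[0.34,12.18,-7.93,0,0,0],[0.36,12.85,-8.09,0,0,0],[0.37,13.3,-8.19,0,0,0]]]'

```text
clock: 5.1
eef_pos: [652.7, -72.9, 370.8]
tool_rot: [3.141, -0.002, 1.562]
force: [-6.4, 2.0, 10.1]
width: 9.7
gripper_force: 62.0
```

```bash
python3 - <<'E'
from h import *
P0,R0=pose(); s=st();print(P0,s['force'],s['width'],s['gripper_force'])
g=P0+R0.apply([0,0,54])-H; print(g@ex,g[2],np.arctan2(g[2],-g@ex),np.hypot(g[2],g@ex))
snap("side","s3.png",(250,100,450,280),4)
E
```

```text
[652.745652   -72.87677891 370.81628669] [-6.35874405  1.96550005 10.13876696] 9.71665384274338 62.03090965747833
-46.569564743127266 230.8164298408533 1.3717088591978637 235.46751080529532
```

View pics/s3.png

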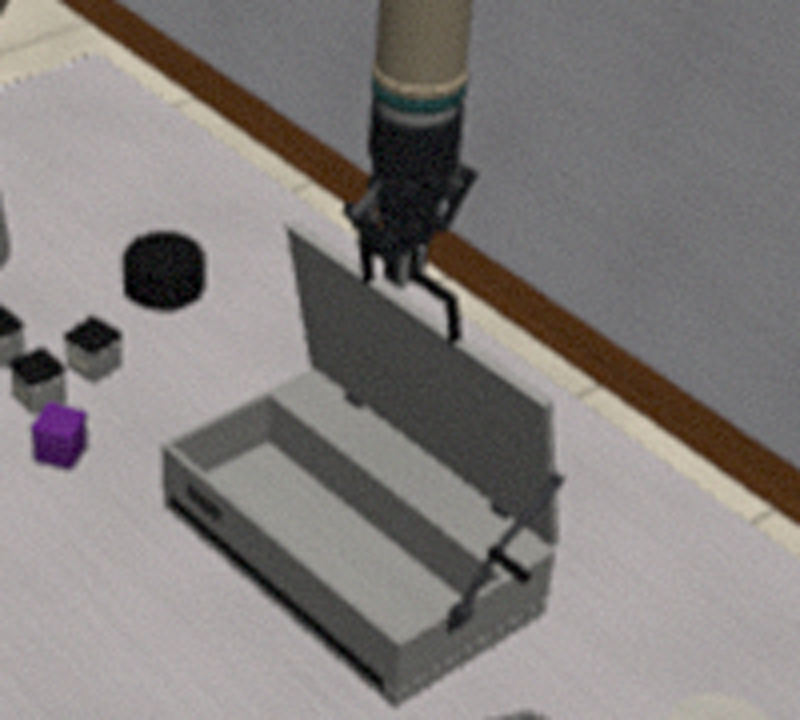

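>>> send_rows --rows '[[[0,0,0,0,0,0],[0,0,0,0,0,0],[0,0,0,0,0,0],[0,0,0,0,0,0],[0,0,0,0,0,0],[0,0,-1.5,0,0,0],[0,0,-3.5,0,0,0],[0,0,-6,0,0,0],[0,0,-6,0,0,0],[0,0,-6,0,0,0]]]' --grip 150

```text
clock: 6.15
eef_pos: [653.1, -74.6, 427.7]
tool_rot: [3.141, 0.0, 1.561]
force: [-0.3, 0.0, 0.4]
width: 35.1
gripper_force: 0.0
```

```bash
python3 - <<'E'
from h import *
P0,R0=pose(); s=st();print(P0,s['force'],s['width'])
im=snap("side","s4.png",(330,180,430,280),6)
for x,z in((-90.7,137.2),(-100,141.6),(-76,125),(-71,119)): print(x,((np.array(proj(im,ch(x,-196,z)))-[330,180])*6).round(), ((np.array(proj(im,ch(x,-176,z)))-[330,180])*6).round())
for th in (1.25,1.3,1.35,1.4):
  print(th,[((np.array(proj(im,ch(-186*np.cos(th),y,86+186*np.sin(th))))-[330,180])*6).round() for y in(-166,)])
E
```

```text
[653.12220599 -74.58968796 427.6862791 ] [-0.29406811  0.03780195  0.41397701] 35.11978061486311
-90.7 [283. 371.] [258. 351.]
-100 [271. 372.] [246. 352.]
-76 [299. 375.] [275. 356.]
-71 [305. 379.] [280. 360.]
1.25 [array([309., 148.])]
1.3 [array([321., 138.])]
1.35 [array([333., 128.])]
1.4 [array([346., 119.])]
```

View pics/s4.png

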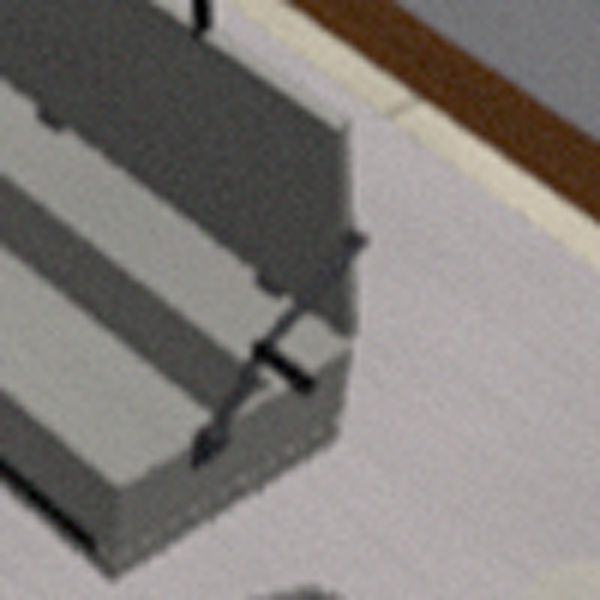

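```bash
cat >> h.py <<'E'
def tcp(tip,Rr,L=73): return np.array(tip)-Rr.apply([0,0,L])
E
python3 - <<'E'
from h import *
P0,R0=pose(); B=np.array([530,-75,400.]); print(row(P0,R0,B,Rt()))
Rr=Rt(tilt=.8); d=Rr.apply([0,0,1]); print(d)
E0=ch(-90,-198,136.5); A=tcp(E0-d*66,Rr); print(A,row(B,Rt(),A,Rr))
E

```

```text
[-0.161, -12.271, 2.689, -0.001, -0.0, -0.028]
[ 0.71723988  0.01291171 -0.69670671]
[ 513.28204351 -276.38256541  233.3422326 ] [-20.105, -2.034, 16.666, -0.8, 0.0, 0.0]
```

>>> send_rows --rows '[[[-0.16,-4,0,0,0,-0.028],[-0.16,-8,1,0,0,-0.028],[-0.16,-12.27,2.69,0,0,-0.028],[-0.16,-12.27,2.69,0,0,-0.028],[-0.16,-12.27,2.69,0,0,-0.028]]]' --grip 255

```text
clock: 6.7
eef_pos: [528.7, -75.2, 399.5]
tool_rot: [-3.139, 0.0, 1.588]
force: [0.8, 0.3, 0.7]
width: -0.2
gripper_force: 0.0
```

>>> send_rows --rows '[[[-4,-0.4,3.3,-0.15,0,0],[-8,-0.8,6.6,-0.3,0,0],[-12,-1.2,10,-0.45,0,0],[-16,-1.6,13.3,-0.6,0,0],[-20.1,-2.03,16.67,-0.75,0,0],[-20.1,-2.03,16.67,-0.8,0,0],[-20.1,-2.03,16.67,-0.8,0,0],[-20.1,-2.03,16.67,-0.8,0,0],[-20.1,-2.03,16.67,-0.8,0,0]]]'

```text
clock: 7.6
eef_pos: [510.1, -260.3, 243.6]
tool_rot: [2.665, 0.068, 1.564]
force: [-0.3, -1.5, -0.7]
width: -0.2
gripper_force: 0.0
```

```bash
python3 - <<'E'
from h import *
P0,R0=pose(); s=st();print(P0,s['tool_rot'],s['force'],s['width'])
Rr=Rt(tilt=.8);d=Rr.apply([0,0,1])
for a in (1.05,1.05,.95,.85,.75,.65,.58):
    E=ch(-120+59*np.cos(a),-198,86+59*np.sin(a)); print(a,row(P0,R0,tcp(E-d*6,Rr),Rr))
snap("side","s5.png",(300,150,440,270),5)
E
```

```text
[ 510.08846593 -260.34084402  243.58194166] [2.66517888 0.06792993 1.56446502] [-0.26076654 -1.46941204 -0.73808497] -0.24190317091763114
1.05 [-1.147, 1.663, 6.739, -0.324, 0.069, 0.021]
1.05 [-1.147, 1.663, 6.739, -0.324, 0.069, 0.021]
0.95 [-1.113, 1.958, 7.249, -0.324, 0.069, 0.021]
0.85 [-1.077, 2.201, 7.785, -0.324, 0.069, 0.021]
0.75 [-1.039, 2.389, 8.342, -0.324, 0.069, 0.021]
0.65 [-0.999, 2.521, 8.916, -0.324, 0.069, 0.021]
0.58 [-0.97, 2.578, 9.324, -0.324, 0.069, 0.021]
```

View pics/s5.png

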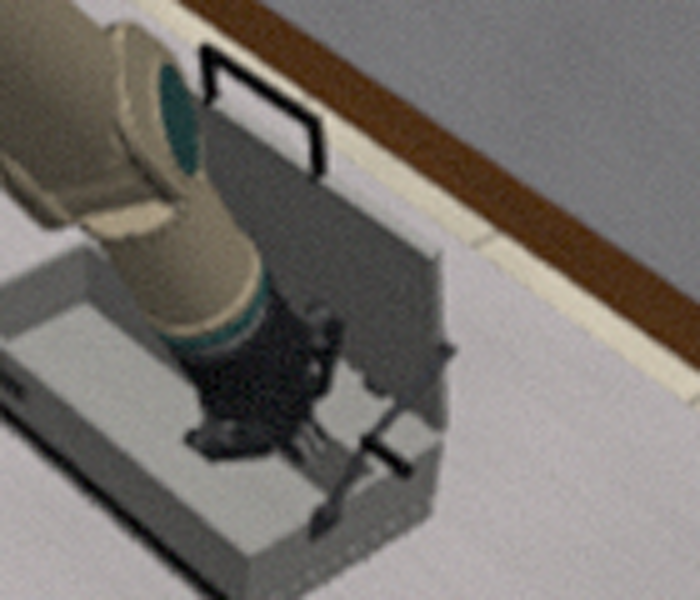

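```bash
python3 - <<'E'
from h import *
P0,R0=pose(); print(st()['qpos'].round(3))
Rr=Rt(tilt=.35);d=Rr.apply([0,0,1])
E=ch(-90,-201,136.5)
A=tcp(E-d*70,Rr,54);B=tcp(E,Rr,54); print(A,row(P0,R0,A,Rr)); print(row(A,Rr,B,Rr))
E
```

```text
[ 1.056  0.627 -0.806  2.127  1.37   0.298 -0.82 ]
[ 570.51994406 -278.35265798  252.98221639] [-1.527, 6.079, 1.874, 0.123, 0.074, 0.003]
[0.0, -0.0, 7.0, 0.0, 0.0, 0.0]
```

>>> send_rows --rows '[[[0,0,0,0,0,0]]]' --grip 135

```text
clock: 7.75
eef_pos: [508.6, -260.2, 242.7]
tool_rot: [2.67, 0.066, 1.563]
force: [0.2, 0.3, 0.4]
width: 13.3
gripper_force: 0.0
```

>>> send_rows --rows '[[[-0.8,2,0.6,0.06,0.04,0],[-1.4,4,1.2,0.12,0.07,0],[-1.53,6.2,1.8,0.12,0.07,0],[-1.53,6.2,1.8,0.12,0.07,0],[-1.53,6.2,1.8,0.12,0.07,0],[-1.53,6.2,1.8,0.12,0.07,0]]]'

```text
clock: 8.35
eef_pos: [571.1, -272.5, 257.0]
tool_rot: [2.791, 0.005, 1.596]
force: [-0.4, -0.1, 0.6]
width: 40.3
gripper_force: 0.0
```

```bash
python3 - <<'E'
from h import *
P0,R0=pose(); print(P0,st()['tool_rot'],st()['width'])
Rr=Rt(tilt=.35)
E=ch(-90,-201,136.5);B=tcp(E,Rr,54); print(row(P0,R0,B,Rr)); 
E
```

```text
[ 571.12172348 -272.49825537  257.00525115] [2.79139223 0.00450799 1.5956666 ] 40.31744891407003
[-0.569, -0.211, 7.355, 0.0, 0.002, 0.008]
```

>>> send_rows --rows '[[[-0.57,-0.2,1.5,0,0,0.008],[-0.57,-0.21,3,0,0,0.008],[-0.57,-0.21,4.5,0,0,0.008],[-0.57,-0.21,6,0,0,0.008],[-0.57,-0.21,7.3,0,0,0.008],[-0.57,-0.21,7.3,0,0,0.008],[-0.57,-0.21,7.3,0,0,0.008]]]'

```text
clock: 9.05
eef_pos: [595.2, -278.5, 187.5]
tool_rot: [2.79, 0.001, 1.587]
force: [0.6, 0.5, 0.7]
width: 39.8
gripper_force: 0.0
```

```bash
python3 - <<'E'
from h import *
P0,R0=pose(); s=st();print(P0,s['tool_rot'],s['width'],s['force'])
g=P0+R0.apply([0,0,54])-H; print(g@ex,g@ey,g[2]+86)
snap("side","s6.png",(330,180,430,280),6)
E
```

```text
[ 595.18381298 -278.52078141  187.47877526] [2.79015453e+00 1.06318442e-03 1.58739158e+00] 39.75689558608207 [0.55132868 0.52345115 0.74729634]
-89.27316212103273 -201.69203806881825 136.77935877614257
```

View pics/s6.png

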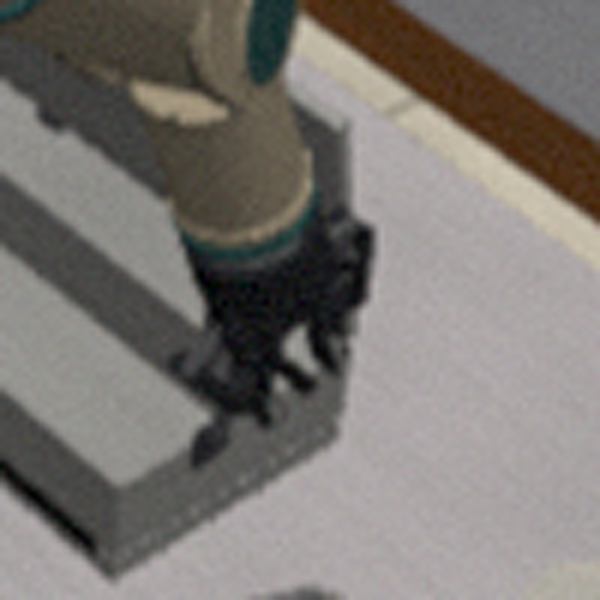

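>>> send_rows --rows '[[[0,0,0,0,0,0],[0,0,0,0,0,0],[0,0,0,0,0,0],[0,0,0,0,0,0],[0,0,0,0,0,0],[0,0,0,0,0,0]]]' --grip 255

```text
clock: 9.7
eef_pos: [595.4, -279.2, 188.4]
tool_rot: [2.789, 0.002, 1.587]
force: [-0.4, 0.0, 4.2]
width: 10.1
gripper_force: 58.6
```

```bash
python3 - <<'E'
from h import *
P0,R0=pose(); s=st();print(P0,s['width'],s['force'],s['gripper_force'])
g=P0+R0.apply([0,0,54])-H; print(g@ex,g@ey,g[2]+86)
e=lambda a:ch(-120+59*np.cos(a),0,86+59*np.sin(a))
for a in (1,.95,.9,.85,.8,.75,.7,.65,.6): print(a,row(e(1.04),R0,e(a),R0)[:3])
E
```

```text
[ 595.38621685 -279.18988452  188.44616974] 10.072650509102433 [-0.41794306  0.04518239  4.23575672] 58.559094071388245
-89.00571450882097 -202.43605240612865 137.77525934130963
1 [0.001, 0.146, 0.185]
0.95 [0.002, 0.318, 0.425]
0.9 [0.002, 0.478, 0.673]
0.85 [0.003, 0.625, 0.929]
0.8 [0.004, 0.759, 1.192]
0.75 [0.005, 0.88, 1.461]
0.7 [0.006, 0.987, 1.735]
0.65 [0.007, 1.08, 2.015]
0.6 [0.008, 1.159, 2.299]
```

>>> send_rows --rows '[[[0,0.15,0.19,0,0,0],[0,0.32,0.43,0,0,0],[0,0.48,0.67,0,0,0],[0,0.63,0.93,0,0,0],[0,0.76,1.19,0,0,0],[0,0.76,1.19,0,0,0]]]'

```text
clock: 10.3
eef_pos: [607.0, -278.8, 179.2]
tool_rot: [2.789, 0.001, 1.587]
force: [2.3, -1.3, 0.2]
width: 10.0
gripper_force: 59.4
```

>>> send_rows --rows '[[[0,0.12,0.27,0,0,0],[0,0.23,0.54,0,0,0],[0,0.32,0.82,0,0,0],[0,0.36,0.95,0,0,0],[0,0.36,0.95,0,0,0]]]'

```text
clock: 10.8
eef_pos: [613.4, -278.7, 171.5]
tool_rot: [2.789, 0.001, 1.587]
force: [4.6, -0.2, 0.4]
width: 9.6
gripper_force: 60.4
```

```bash
python3 - <<'E'
from h import *
P0,R0=pose(); s=st();print(P0,s['width'],s['force'],s['gripper_force'])
g=P0+R0.apply([0,0,54])-H; x,z=g@ex+120,g[2]; print(x-120,z+86,np.arctan2(z,x),np.hypot(x,z))
E
```

```text
[ 613.386997   -278.70251656  171.48643874] 9.621391120554152 [ 4.56843827 -0.18400062  0.35077316] 60.415608286857605
-71.0206757178942 120.80746229961746 0.6178420555925006 60.08771620615123
```

>>> send_rows --rows '[[[0,0.04,0.15,0,0,0],[0,0.08,0.3,0,0,0],[0,0.1,0.4,0,0,0],[0,0.1,0.4,0,0,0]]]'

```text
clock: 11.2
eef_pos: [615.3, -278.6, 169.1]
tool_rot: [2.789, 0.002, 1.587]
force: [-2.0, 0.0, 9.5]
width: 9.6
gripper_force: 61.6
```

```bash
python3 - <<'E'
from h import *
P0,R0=pose(); s=st();print(P0,s['width'],s['force'],s['gripper_force'])
g=P0+R0.apply([0,0,54])-H; x,z=g@ex+120,g[2]; print(x-120,z+86,np.arctan2(z,x),np.hypot(x,z))
E
```

```text
[ 615.25181208 -278.55793677  169.07877971] 9.620154482201302 [-1.95174024  0.01385241  9.53473254] 61.550642251968384
-69.17206554080438 118.39311995859428 0.5674020839924988 60.27265666983798
```

>>> send_rows --rows '[[[0,0,0,0,0,0],[0,0,0,0,0,0],[0,0,0,0,0,0],[0,0,0,0,0,0],[0,0,-2,0,0,0],[0,0,-5,0,0,0],[0,0,-9,0,0,0],[0,-4,-12,0,0,0],[0,-8,-14,0,0,0],[0,-8,-14,0,0,0]]]' --grip 140

```text
clock: 12.2
eef_pos: [485.5, -281.8, 270.8]
tool_rot: [2.798, 0.003, 1.583]
force: [0.8, 0.1, -0.4]
width: 38.5
gripper_force: 0.0
```

```bash
python3 - <<'E'
from h import *
P0,R0=pose(); s=st();print(P0,s['width'],s['force'])
P0=np.array(P0)
A=np.array([500,150,330]);print(row(P0,R0,A,Rt()))
im=snap("side","s7.png",(330,180,430,280),6)
print([((np.array(proj(im,ch(-120+59*np.cos(a),-196,86+59*np.sin(a))))-[330,180])*6).round() for a in (.75,.6)])
E
```

```text
[ 485.49167265 -281.77451417  270.81006486] 38.45375504256413 [ 0.83771146  0.07077728 -0.40203536]
[43.135, 3.916, -5.045, 0.344, 0.004, -0.005]
[array([298., 374.]), array([304., 379.])]
```

View pics/s7.png

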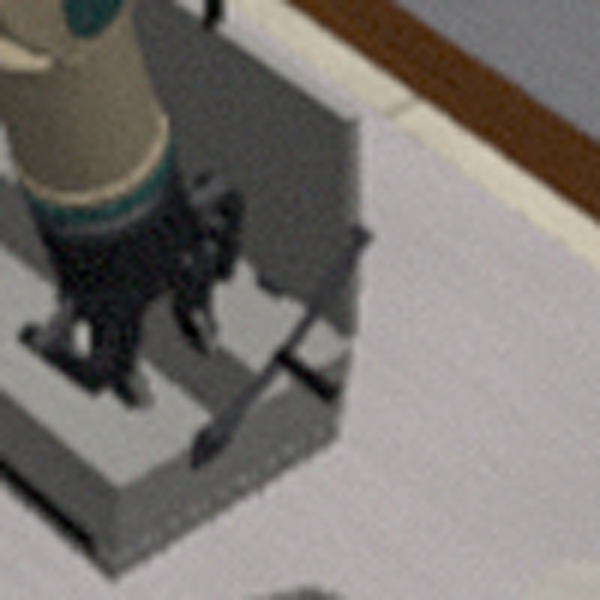

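```bash
cat >> h.py <<'E'
def tins(im,lo=-300,hi=450,z=48,xr=(380,640),verb=True):
    g=cv2.cvtColor(im["pixels"],cv2.COLOR_RGB2GRAY); g=cv2.resize(g,None,fx=6,fy=6,interpolation=cv2.INTER_CUBIC)
    m=(g<80).astype(np.uint8); out=[]
    for c in cv2.findContours(m,cv2.RETR_EXTERNAL,cv2.CHAIN_APPROX_NONE)[0]:
        a=cv2.contourArea(c)
        if not 3500<a<16000: continue
        c=(c[:,0]+.5)/6-.5
        W=np.array([at(im,*p,z)[:2] for p in c],np.float32)
        (x,y),(w,h),an=cv2.minAreaRect(W)
        if not(lo<y<hi and xr[0]<x<xr[1]) or min(w,h)<34 or max(w,h)>62: continue
        an=(an+45)%90-45
        out.append((x,y,an))
        if verb: print(round(x,1),round(y,1),'w',round(w),round(h),'ang',round(an,1))
    return out
E
python3 - <<'E'
from h import *
tins(snap("top"))
E
```

```text
423.9 378.6 w 44 49 ang 17.2
428.1 302.2 w 48 42 ang -5.7
470.5 206.4 w 44 41 ang 34.6
501.5 291.7 w 47 43 ang -2.5
506.3 376.9 w 44 50 ang 1.3
574.7 301.7 w 47 47 ang 11.2
```

```bash
cat >> h.py <<'E'
def over(x,y,ang,z=170):
    P0,R0=pose(); Rr=Rt(np.pi/2+np.radians(ang)); print('over',row(P0,R0,[x,y,z],Rr)); return np.array([x,y,z],float),Rr
def slot(P,Rr,ys,z):
    Q=ch(-120,ys,z); print('slot',row(P,Rr,Q,Rt())); return Q,Rt()
E
python3 - <<'E'
from h import *
over(428,302,-5.7)
E
```

```text
over [58.439, -8.606, 7.579, 0.351, -0.018, 0.113]
```

>>> send_rows --rows '[[[4.9,-0.7,0.2,0.03,0,0.01],[9.8,-1.4,0.6,0.06,0,0.02],[14.7,-2.2,1,0.1,0,0.03],[19.6,-2.9,1.5,0.13,0,0.04],[24.5,-3.6,2,0.17,-0.01,0.05],[29.3,-4.3,2.5,0.2,-0.01,0.06],[34.2,-5,3,0.23,-0.01,0.07],[39,-5.7,3.8,0.26,-0.01,0.08],[44,-6.4,4.5,0.3,-0.015,0.09],[48.9,-7.2,5.5,0.33,-0.018,0.1]]]' --grip 94

```text
clock: 13.3
eef_pos: [436.0, 210.2, 194.8]
tool_rot: [3.12, -0.001, 1.487]
force: [0.4, -0.4, -0.2]
width: 54.1
gripper_force: 0.0
```

>>> send_rows --rows '[[[3,0,0,0,0,0],[5.5,0,0,0,0,0],[6.5,0,0,0,0,0],[6.5,0,0,0,0,0],[6.5,0,0,0,0,0]]]'

```text
clock: 13.8
eef_pos: [441.1, 269.8, 194.7]
tool_rot: [3.12, 0.002, 1.485]
force: [-0.3, -1.1, -0.5]
width: 54.1
gripper_force: 0.0
```

```bash
python3 - <<'E'
from h import *
P0,R0=pose();print(P0,st()['tool_rot'],st()['width'])
over(428,302,-5.7,150)
tins(snap("top"))
E
```

```text
[441.12349253 269.7566654  194.73171071] [3.12045335e+00 2.45387360e-03 1.48511992e+00] 54.06393785706242
over [3.111, -1.677, 4.431, 0.021, 0.002, 0.014]
574.4 301.6 w 46 46 ang 12.3
```

>>> send_rows --rows '[[[1.5,-1,2,0.02,0,0.014],[3.1,-1.68,4,0.021,0,0.014],[3.11,-1.68,4.43,0.021,0,0.014],[3.11,-1.68,4.43,0.021,0,0.014],[3.11,-1.68,4.43,0.021,0,0.014],[3.11,-1.68,6.5,0.021,0,0.014],[3.11,-1.68,8.5,0.021,0,0.014],[3.11,-1.68,10.4,0.021,0,0.014],[3.11,-1.68,11.4,0.021,0,0.014],[3.11,-1.68,11.4,0.021,0,0.014]]]'

```text
clock: 14.85
eef_pos: [429.7, 301.9, 80.4]
tool_rot: [3.141, 0.002, 1.471]
force: [0.2, -0.2, 0.3]
width: 54.0
gripper_force: 0.0
```

>>> send_rows --rows '[[[0,0,0,0,0,0],[0,0,0,0,0,0],[0,0,0,0,0,0],[0,0,0,0,0,0],[0,0,0,0,0,0]]]' --grip 255

```text
clock: 15.35
eef_pos: [429.9, 303.1, 81.6]
tool_rot: [3.14, 0.0, 1.471]
force: [-0.8, -0.6, 6.1]
width: 43.6
gripper_force: 61.6
```

```bash
python3 - <<'E'
from h import *
P0,R0=pose();print(P0,st()['tool_rot'],st()['width'],st()['gripper_force'],st()['force'])
U=P0+[0,0,125]
print(row(P0,R0,U,R0)); Q,_=slot(U,R0,-108,P0[2]+125); slot(U,R0,-108,P0[2]+21.5)
E
```

```text
[429.8822394  303.07056916  81.56994944] [3.13978164e+00 8.31051321e-05 1.47149051e+00] 43.61146965622188 61.560330390930176 [-0.78173101 -0.59949705  6.13436322]
[-0.001, 0.023, -12.5, 0.0, 0.0, 0.0]
slot [-47.079, 19.914, 0.04, 0.002, 0.0, -0.117]
slot [-47.078, 19.895, 10.39, 0.002, 0.0, -0.117]
```

>>> send_rows --rows '[[[0,0,-2,0,0,0],[0,0,-5,0,0,0],[0,0,-8.5,0,0,0],[0,0.02,-12.5,0,0,0],[0,0.02,-12.5,0,0,0]]]'

```text
clock: 15.85
eef_pos: [431.0, 305.1, 210.2]
tool_rot: [3.135, -0.006, 1.472]
force: [0.1, 1.0, -0.8]
width: 43.2
gripper_force: 61.1
```

>>> send_rows --rows '[[[-3,1.2,0,0,0,-0.01],[-7,2.9,0,0,0,-0.02],[-11.5,4.8,0,0,0,-0.03],[-16,6.7,0,0,0,-0.04],[-20.5,8.7,0,0,0,-0.05],[-25,10.6,0,0,0,-0.065],[-29.5,12.5,0,0,0,-0.08],[-34,14.4,0,0,0,-0.09],[-38.5,16.3,0,0,0,-0.1],[-43,18.2,0,0,0,-0.117]]]'

```text
clock: 16.85
eef_pos: [568.0, -145.3, 205.4]
tool_rot: [-3.141, 0.001, 1.589]
force: [1.4, 0.3, -1.5]
width: 43.8
gripper_force: 61.2
```

>>> send_rows --rows '[[[-2.3,1,0,0,0,0],[-4.3,1.2,0,0,0,0],[-4.3,1.2,0,0,0,0],[-4.3,1.2,0,0,0,0],[-4.3,1.2,0,0,0,0]]]'

```text
clock: 17.35
eef_pos: [580.6, -183.9, 206.0]
tool_rot: [3.142, -0.0, 1.591]
force: [-0.1, 0.9, -1.0]
width: 43.2
gripper_force: 61.2
```

```bash
python3 - <<'E'
from h import *
P0,R0=pose();print(P0,st()['tool_rot'],st()['width'],st()['gripper_force'],st()['force'])
slot(P0,R0,-108,103)
im=snap("top","t2.png",(300,130,400,240),5); print(proj(im,ch(-120,0,20)))
E
```

```text
[ 580.61012017 -183.88635883  206.04759864] [ 3.14154518e+00 -4.07229347e-04  1.59110669e+00] 43.243873279174366 61.18473529815674 [-0.09211446  0.91279634 -1.03461124]
slot [-0.131, 0.072, 10.305, 0.0, -0.0, 0.002]
(np.float64(356.73286143694924), np.float64(199.07523801944905))
```

View pics/t2.png

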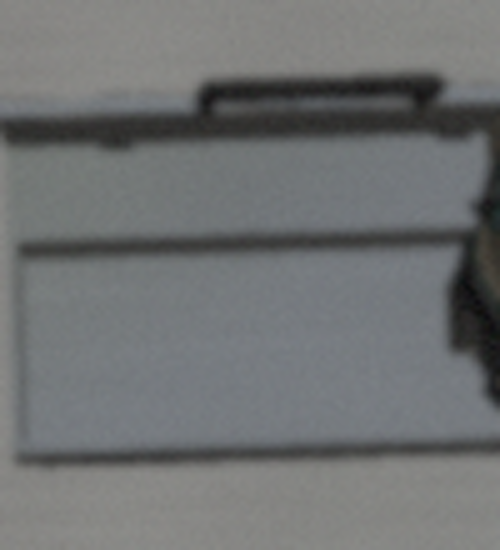

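```bash
python3 - <<'E'
from h import *
im=snap("top")
for v in (177.4,219): print(((at(im,350,v,80)-H)@ex).round(1))
print((at(im,350,180,20)-H)@ex)
E
```

```text
-63.7
-186.9
-60.12069350680543
```

>>> send_rows --rows '[[[-0.13,0.07,2.5,0,0,0],[-0.13,0.07,5,0,0,0],[-0.13,0.07,7.5,0,0,0],[-0.13,0.07,9,0,0,0],[-0.13,0.07,10,0,0,0],[-0.13,0.07,10.35,0,0,0],[-0.13,0.07,10.35,0,0,0],[-0.13,0.07,10.35,0,0,0]]]'

```text
clock: 18.25
eef_pos: [582.3, -187.0, 103.7]
tool_rot: [3.139, 0.001, 1.589]
force: [0.1, 0.1, -0.3]
width: 43.3
gripper_force: 61.2
```

```bash
python3 - <<'E'
from h import *
P0,R0=pose();print(P0,st()['width'],st()['force'])
E
```

```text
[ 582.31682244 -187.01374327  103.66019655] 43.29245143127294 [ 0.06491105  0.06249813 -0.26011578]
```

>>> send_rows --rows '[[[0,0,0.1,0,0,0],[0,0,0.2,0,0,0],[0,0,0.2,0,0,0]]]'

```text
clock: 18.55
eef_pos: [582.1, -187.3, 101.6]
tool_rot: [3.14, 0.001, 1.588]
force: [-0.6, 0.3, 5.0]
width: 43.4
gripper_force: 61.4
```

>>> send_rows --rows '[[[0,0,0,0,0,0],[0,0,0,0,0,0],[0,0,0,0,0,0],[0,0,0,0,0,0],[0,0,-1.5,0,0,0],[0,0,-4,0,0,0],[0,0,-7,0,0,0],[0,0,-10.5,0,0,0],[0,0,-10.5,0,0,0],[0,0,-10.5,0,0,0]]]' --grip 94

```text
clock: 19.55
eef_pos: [582.0, -187.1, 207.3]
tool_rot: [3.139, 0.002, 1.589]
force: [-0.6, -0.2, -0.4]
width: 53.9
gripper_force: 0.0
```

```bash
python3 - <<'E'
from h import *
P0,R0=pose();print(P0,st()['width'],st()['force'])
im=snap("top");a=tins(im)
for x,y,g in a:
  if y>250: print(x,y); over(x,y,g,170)
E
```

```text
[ 582.02201038 -187.1212841   207.29608895] 53.924956963866045 [-0.6495359  -0.16757975 -0.37713667]
424.0 378.6 w 44 49 ang 16.8
470.5 206.5 w 44 42 ang 34.5
574.6 301.6 w 47 46 ang 11.8
424.0116882324219 378.61285400390625
over [56.863, -14.727, 3.521, 0.0, 0.001, -0.275]
574.5867919921875 301.62408447265625
over [48.898, 0.191, 3.538, 0.0, 0.001, -0.188]
```

```bash
python3 - <<'E'
from h import *
im=snap("top","t3.png",(180,150,300,280),4.5)
E
```

```text
(no output)
```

View pics/t3.png

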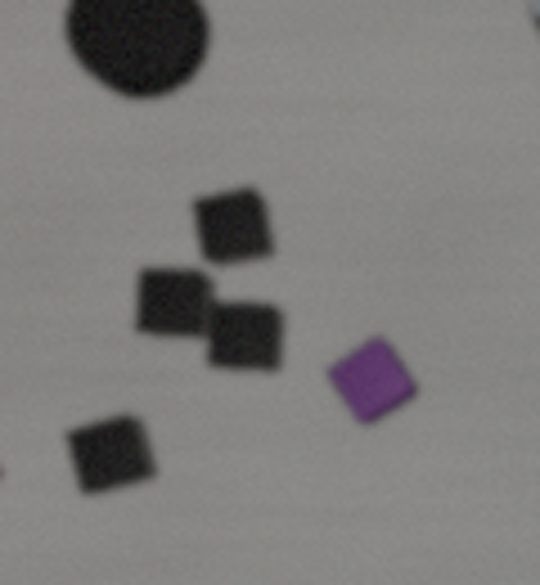

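>>> send_rows --rows '[[[4,0,0,0,0,-0.02],[8.5,0,0,0,0,-0.04],[13,0,0,0,0,-0.06],[17.5,0,0,0,0,-0.08],[22,0.1,0,0,0,-0.1],[26.5,0.1,0.5,0,0,-0.12],[31,0.1,1,0,0,-0.14],[35.5,0.15,1.5,0,0,-0.16],[40,0.19,2.5,0,0,-0.18],[44.5,0.19,3.5,0,0,-0.188]]]'

```text
clock: 20.65
eef_pos: [575.0, 259.2, 168.8]
tool_rot: [-3.14, 0.002, 1.777]
force: [-0.3, 0.3, -0.2]
width: 53.8
gripper_force: 0.0
```

>>> send_rows --rows '[[[2.5,0.5,0,0,0,0],[4.2,0.8,0,0,0,0],[4.2,0.8,0,0,0,0],[4.2,0.8,0,0,0,0],[4.2,0.8,0,0,0,0]]]'

```text
clock: 21.15
eef_pos: [575.6, 298.0, 170.0]
tool_rot: [-3.141, 0.003, 1.774]
force: [0.0, -0.6, -0.3]
width: 53.8
gripper_force: 0.0
```

```bash
python3 - <<'E'
from h import *
P0,R0=pose();print(P0,st()['tool_rot'])
over(574.6,301.6,11.8,80.5)
E
```

```text
[575.64651304 297.95169166 170.01528421] [-3.14146039e+00  3.14067208e-03  1.77391939e+00]
over [0.407, -0.028, 8.95, -0.0, 0.003, -0.003]
```

>>> send_rows --rows '[[[0.2,0,1.5,0,0,0],[0.3,0,3.5,0,0,0],[0.3,0,5.5,0,0,0],[0.3,0,7.5,0,0,0],[0.3,0,8.9,0,0,0],[0.3,0,8.9,0,0,0],[0.3,0,8.9,0,0,0]]]'

```text
clock: 21.85
eef_pos: [574.1, 303.9, 81.0]
tool_rot: [-3.141, 0.0, 1.777]
force: [0.8, 0.1, -0.0]
width: 54.0
gripper_force: 0.0
```

>>> send_rows --rows '[[[0,0,0,0,0,0],[0,0,0,0,0,0],[0,0,0,0,0,0],[0,0,0,0,0,0],[0,0,0,0,0,0]]]' --grip 255

```text
clock: 22.35
eef_pos: [574.8, 303.9, 82.3]
tool_rot: [3.14, 0.0, 1.776]
force: [0.2, -0.5, 5.5]
width: 43.5
gripper_force: 61.3
```

```bash
python3 - <<'E'
from h import *
P0,R0=pose();print(P0,st()['tool_rot'],st()['width'],st()['gripper_force'],st()['force'])
slot(P0,R0,-54,P0[2]+125)
E
```

```text
[574.75479743 303.87295733  82.3008387 ] [3.13978262e+00 2.71599621e-04 1.77647683e+00] 43.45938047912816 61.29729866981506 [ 0.15706289 -0.4764075   5.46938066]
slot [-42.704, -8.31, -12.503, 0.002, 0.0, 0.188]
```

>>> send_rows --rows '[[[0,0,-2,0,0,0],[0,0,-5,0,0,0],[0,0,-8.5,0,0,0],[0,0,-12.5,0,0,0],[-3,-0.6,-12.5,0,0,0.01],[-7.5,-1.5,-12.5,0,0,0.03],[-12,-2.3,-12.5,0,0,0.05],[-16.5,-3.2,-12.5,0,0,0.07],[-21,-4.1,-12.5,0,0,0.09],[-25.5,-5,-12.5,0,0,0.11]]]'

```text
clock: 23.35
eef_pos: [577.0, 41.9, 207.5]
tool_rot: [3.141, 0.001, 1.666]
force: [-0.2, 0.7, -1.1]
width: 43.0
gripper_force: 61.2
```

>>> send_rows --rows '[[[-4.5,-0.4,0,0,0,0.02],[-9,-0.8,0,0,0,0.04],[-13.5,-1.2,0,0,0,0.06],[-17.2,-1.4,0,0,0,0.078],[-17.2,-1.4,0,0,0,0.078],[-17.2,-1.4,0,0,0,0.078],[-17.2,-1.4,0,0,0,0.078],[-17.2,-1.4,0,0,0,0.078]]]'

```text
clock: 24.15
eef_pos: [580.0, -127.0, 207.2]
tool_rot: [3.141, 0.0, 1.592]
force: [1.4, -0.5, -1.6]
width: 43.2
gripper_force: 61.2
```

```bash
python3 - <<'E'
from h import *
P0,R0=pose();print(P0,st()['tool_rot'],st()['width'],st()['gripper_force'],st()['force'])
slot(P0,R0,-54,102)
E
```

```text
[ 579.98836167 -126.97079888  207.20086153] [3.14067257e+00 5.59182077e-05 1.59150761e+00] 43.19468073282226 61.17055535316467 [ 1.38624472 -0.53012474 -1.55341378]
slot [-0.418, 0.022, 10.52, 0.001, 0.0, 0.003]
```

>>> send_rows --rows '[[[-0.1,0.02,2.5,0,0,0],[-0.2,0.02,5,0,0,0],[-0.2,0.02,7.5,0,0,0],[-0.2,0.02,9,0,0,0],[-0.2,0.02,10,0,0,0],[-0.2,0.02,10.5,0,0,0],[-0.2,0.02,10.55,0,0,0],[-0.2,0.02,10.55,0,0,0]]]'

```text
clock: 24.95
eef_pos: [580.7, -130.1, 102.3]
tool_rot: [3.14, 0.0, 1.589]
force: [-1.3, 1.1, 3.2]
width: 43.1
gripper_force: 61.6
```

>>> send_rows --rows '[[[0,0,0,0,0,0],[0,0,0,0,0,0],[0,0,0,0,0,0],[0,0,0,0,0,0],[0,0,-1.5,0,0,0],[0,0,-4,0,0,0],[0,0,-7,0,0,0],[0,0,-10.5,0,0,0],[0,0,-10.5,0,0,0],[0,0,-10.5,0,0,0]]]' --grip 94

```text
clock: 25.95
eef_pos: [580.6, -130.9, 207.7]
tool_rot: [3.139, 0.002, 1.589]
force: [-0.1, 1.1, 0.2]
width: 53.7
gripper_force: 0.0
```

```bash
cat >> h.py <<'E'
def fit(im,u0,v0,z=48):
    # refine tin top: fit 44mm square mask to darkness near a start guess
    from scipy.optimize import minimize
    g=cv2.GaussianBlur(cv2.cvtColor(im["pixels"],cv2.COLOR_RGB2GRAY),(0,0),.7).astype(np.float32)
    X0=at(im,u0,v0,z)[:2]; t=np.linspace(-33,33,45); a,b=np.meshgrid(t,t)
    ins=(abs(a)<22)&(abs(b)<22); 
    w=np.where(ins,1.,-ins.sum()/(~ins).sum())
    def cost(p):
        c,s=np.cos(p[2]),np.sin(p[2]); x=p[0]+c*a-s*b; y=p[1]+s*a+c*b
        q=np.array([x.ravel(),y.ravel(),np.full(x.size,z)]); E=np.array(im["extrinsics"]); k=E[:3,:3].T@(q-E[:3,3:4])
        u=im["cx"]-im["fx"]*k[0]/k[2]; v=im["cy"]+im["fy"]*k[1]/k[2]
        return float((cv2.remap(g,u.astype(np.float32)[None],v.astype(np.float32)[None],1).ravel()*w.ravel()).sum())/1e4
    best=min((minimize(cost,[X0[0],X0[1],r],method='Nelder-Mead',options=dict(initial_simplex=[[X0[0],X0[1],r],[X0[0]+6,X0[1],r],[X0[0],X0[1]+6,r],[X0[0],X0[1],r+.15]])) for r in(-.5,-.2,.1,.4)),key=lambda o:o.fun)
    x,y,r=best.x; return x,y,(np.degrees(r)+45)%90-45,best.fun
E
python3 - <<'E'
from h import *
P0,R0=pose();print(P0,st()['width'],st()['force'])
im=snap("top")
for p in((175,302),(245,337),(110,453)):
  f=fit(im,180+p[0]/4.5,150+p[1]/4.5); print(np.round(f,2)); over(*f[:3],170)
E
```

```text
[ 580.55836575 -130.89629529  207.71454784] 53.71033710906091 [-0.09121289  1.12661076  0.24780847]
[524.42 341.78 -11.07  -5.74]
over [47.38, -4.711, 3.586, 0.001, 0.001, 0.211]
[501.02 290.35 -11.12  -5.6 ]
over [42.279, -7.142, 3.592, 0.001, 0.001, 0.212]
[423.96 379.28  16.73  -6.41]
over [51.307, -14.69, 3.575, 0.0, 0.001, -0.274]
```

```bash
python3 - <<'E'
from h import *
over(524.5,340.5,-3.5,165)
E
```

```text
over [47.252, -4.706, 4.086, 0.001, 0.001, 0.079]
```

>>> send_rows --rows '[[[4,-0.4,0,0,0,0.01],[8.5,-0.8,0,0,0,0.02],[13,-1.3,0,0,0,0.03],[17.5,-1.7,0,0,0,0.04],[22,-2.2,0,0,0,0.05],[26.5,-2.6,0.5,0,0,0.06],[31,-3.1,1,0,0,0.07],[35.5,-3.5,1.5,0,0,0.079],[40,-4,2.5,0,0,0.079],[44,-4.4,4,0,0,0.079]]]'

```text
clock: 27.0
eef_pos: [527.4, 310.7, 165.0]
tool_rot: [-3.141, 0.0, 1.511]
force: [0.8, -0.2, -0.3]
width: 53.8
gripper_force: 0.0
```

>>> send_rows --rows '[[[2,-0.4,0,0,0,0],[3.3,-0.6,0,0,0,0],[3.3,-0.6,0,0,0,0],[3.3,-0.6,0,0,0,0],[3.3,-0.6,0,0,0,0],[3.3,-0.6,0,0,0,0],[3.3,-0.6,0,0,0,0]]]'

```text
clock: 27.7
eef_pos: [525.0, 340.5, 166.0]
tool_rot: [3.141, 0.001, 1.508]
force: [-0.2, -0.6, -0.0]
width: 53.9
gripper_force: 0.0
```

```bash
python3 - <<'E'
from h import *
P0,R0=pose();print(P0,st()['tool_rot'])
over(524.5,340.5,-3.5,80.5)
E
```

```text
[524.96695422 340.46717637 165.97741707] [3.14064295e+00 1.08722030e-03 1.50793341e+00]
over [0.01, -0.055, 8.548, 0.001, 0.001, -0.002]
```

>>> send_rows --rows '[[[0,-0.05,2,0,0,0],[0,-0.05,4,0,0,0],[0,-0.05,6,0,0,0],[0,-0.05,7.5,0,0,0],[0,-0.05,8.5,0,0,0],[0,-0.05,8.5,0,0,0],[0,-0.05,8.5,0,0,0]]]'

```text
clock: 28.4
eef_pos: [524.0, 342.0, 81.1]
tool_rot: [3.141, 0.0, 1.51]
force: [0.2, 0.3, -0.3]
width: 54.0
gripper_force: 0.0
```

>>> send_rows --rows '[[[0,0,0,0,0,0],[0,0,0,0,0,0],[0,0,0,0,0,0],[0,0,0,0,0,0],[0,0,0,0,0,0]]]' --grip 255

```text
clock: 28.9
eef_pos: [524.3, 342.2, 81.8]
tool_rot: [3.14, -0.001, 1.51]
force: [0.1, -0.9, 4.9]
width: 43.1
gripper_force: 61.3
```

```bash
python3 - <<'E'
from h import *
P0,R0=pose();print(P0,st()['tool_rot'],st()['width'],st()['gripper_force'],st()['force'])
slot(P0,R0,0,P0[2]+125)
E
```

```text
[524.33525892 342.19472635  81.84163385] [ 3.13974484e+00 -6.25974305e-04  1.50960399e+00] 43.059715654352296 61.25795602798462 [ 0.12023396 -0.92113654  4.94974207]
slot [-41.512, 8.086, -12.511, 0.002, -0.001, -0.079]
```

>>> send_rows --rows '[[[0,0,-2,0,0,0],[0,0,-5,0,0,0],[0,0,-8.5,0,0,0],[0,0,-12.5,0,0,0],[-3,0.6,-12.5,0,0,-0.01],[-7.5,1.5,-12.5,0,0,-0.02],[-12,2.3,-12.5,0,0,-0.03],[-16.5,3.2,-12.5,0,0,-0.04],[-21,4.1,-12.5,0,0,-0.05],[-25.5,5,-12.5,0,0,-0.06]]]'

```text
clock: 29.9
eef_pos: [558.0, 82.1, 207.0]
tool_rot: [3.141, 0.001, 1.57]
force: [0.0, 1.1, -1.4]
width: 43.4
gripper_force: 61.0
```

>>> send_rows --rows '[[[-4.5,0.7,0,0,0,-0.019],[-9,1.4,0,0,0,-0.019],[-13,1.9,0,0,0,-0.019],[-16,2.15,0,0,0,-0.019],[-16.1,2.15,0,0,0,-0.019],[-16.1,2.15,0,0,0,-0.019],[-16.1,2.15,0,0,0,-0.019],[-16.1,2.15,0,0,0,-0.019]]]'

```text
clock: 30.7
eef_pos: [579.4, -75.1, 206.7]
tool_rot: [3.141, -0.0, 1.591]
force: [0.9, -0.8, -2.1]
width: 43.2
gripper_force: 61.0
```

```bash
python3 - <<'E'
from h import *
P0,R0=pose();print(P0,st()['tool_rot'],st()['width'],st()['gripper_force'],st()['force'])
slot(P0,R0,0,102)
E
```

```text
[579.44601422 -75.05282559 206.67802749] [ 3.14062915e+00 -7.47118175e-06  1.59146365e+00] 43.2008756058013 60.966832637786865 [ 0.93340476 -0.80233065 -2.14383368]
slot [-0.211, -0.017, 10.468, 0.001, -0.0, 0.003]
```

>>> send_rows --rows '[[[-0.1,0,2.5,0,0,0],[-0.1,0,5,0,0,0],[-0.1,0,7.5,0,0,0],[-0.1,0,9,0,0,0],[-0.1,0,10,0,0,0],[-0.1,0,10.5,0,0,0],[-0.1,0,10.55,0,0,0],[-0.1,0,10.55,0,0,0]]]'

```text
clock: 31.5
eef_pos: [579.9, -77.2, 101.8]
tool_rot: [3.14, 0.0, 1.589]
force: [-1.3, 1.4, 3.6]
width: 43.7
gripper_force: 61.5
```

>>> send_rows --rows '[[[0,0,0,0,0,0],[0,0,0,0,0,0],[0,0,0,0,0,0],[0,0,0,0,0,0],[0,0,-1.5,0,0,0],[0,0,-4,0,0,0],[0,0,-7,0,0,0],[0,0,-10.5,0,0,0],[0,0,-10.5,0,0,0],[0,0,-10.5,0,0,0]]]' --grip 94

```text
clock: 32.5
eef_pos: [579.9, -78.0, 207.2]
tool_rot: [3.139, 0.001, 1.588]
force: [-0.5, -0.7, -1.1]
width: 53.7
gripper_force: 0.0
```

```bash
python3 - <<'E'
from h import *
P0,R0=pose();print(P0,st()['width'],st()['force'])
im=snap("top")
for x,y,a in tins(im):
  if y>240: over(x,y,a,165)
E
```

```text
[579.8966074  -77.97104996 207.15887956] 53.73519084820003 [-0.48680409 -0.72106313 -1.11220869]
424.0 378.4 w 44 49 ang 16.6
470.6 206.4 w 44 41 ang 33.8
501.5 291.9 w 47 43 ang -2.6
over [45.936, -14.72, 4.029, 0.0, 0.001, -0.273]
over [37.143, -7.121, 4.046, 0.001, 0.001, 0.063]
```

>>> send_rows --rows '[[[4,-0.8,0,0,0,0.01],[8.5,-1.6,0,0,0,0.02],[13,-2.5,0,0,0,0.03],[17.5,-3.4,0,0,0,0.04],[22,-4.2,0.5,0,0,0.05],[26.5,-5.1,1,0,0,0.063],[31,-6,2,0,0,0.063],[35,-6.7,3,0,0,0.063],[37.14,-7.12,4,0,0,0.063],[37.14,-7.12,4,0,0,0.063]]]'

```text
clock: 33.55
eef_pos: [498.8, 295.9, 163.6]
tool_rot: [-3.138, -0.0, 1.532]
force: [-0.7, -0.3, 0.1]
width: 53.9
gripper_force: 0.0
```

>>> send_rows --rows '[[[0,0,0,0,0,0],[0,0,0,0,0,0],[0,0,0,0,0,0]]]'

```text
clock: 33.85
eef_pos: [502.5, 290.4, 165.3]
tool_rot: [3.141, 0.002, 1.523]
force: [-0.4, -0.1, 0.7]
width: 53.9
gripper_force: 0.0
```

```bash
python3 - <<'E'
from h import *
P0,R0=pose();print(P0,st()['tool_rot'])
over(501.5,291.9,-2.6,80.5)
E
```

```text
[502.45534079 290.38146535 165.30697491] [3.14082234e+00 1.78209195e-03 1.52312844e+00]
over [0.162, -0.109, 8.48, 0.001, 0.002, -0.002]
```

>>> send_rows --rows '[[[0.1,-0.05,2,0,0,0],[0.1,-0.05,4,0,0,0],[0.1,-0.05,6,0,0,0],[0.1,-0.05,7.5,0,0,0],[0.1,-0.05,8.45,0,0,0],[0.1,-0.05,8.45,0,0,0],[0.1,-0.05,8.45,0,0,0]]]'

```text
clock: 34.55
eef_pos: [501.6, 293.3, 81.3]
tool_rot: [3.141, 0.0, 1.525]
force: [-0.2, -0.6, 0.6]
width: 53.8
gripper_force: 0.0
```

>>> send_rows --rows '[[[0,0,0,0,0,0],[0,0,0,0,0,0],[0,0,0,0,0,0],[0,0,0,0,0,0],[0,0,0,0,0,0]]]' --grip 255

```text
clock: 35.05
eef_pos: [501.8, 293.6, 81.9]
tool_rot: [3.14, -0.0, 1.526]
force: [-0.6, 0.1, 5.7]
width: 43.1
gripper_force: 61.6
```

```bash
python3 - <<'E'
from h import *
P0,R0=pose();print(P0,st()['tool_rot'],st()['width'],st()['gripper_force'],st()['force'])
slot(P0,R0,54,P0[2]+125)
E
```

```text
[501.77082791 293.64577026  81.86547635] [ 3.13955477e+00 -4.21396622e-04  1.52562937e+00] 43.11034554516332 61.56035900115967 [-0.57101699  0.08004989  5.66588712]
slot [-31.298, 9.116, -12.495, 0.002, -0.0, -0.063]
```

>>> send_rows --rows '[[[0,0,-2,0,0,0],[0,0,-5,0,0,0],[0,0,-8.5,0,0,0],[0,0,-12.5,0,0,0],[-3,0.9,-12.5,0,0,-0.01],[-7.5,2.2,-12.5,0,0,-0.02],[-12,3.5,-12.5,0,0,-0.03],[-16.5,4.8,-12.5,0,0,-0.04],[-21,6.1,-12.5,0,0,-0.05],[-25.5,7.4,-12.5,0,0,-0.063]]]'

```text
clock: 36.05
eef_pos: [563.5, 32.9, 205.9]
tool_rot: [3.142, 0.001, 1.589]
force: [0.7, -0.2, -1.4]
width: 43.7
gripper_force: 61.4
```

>>> send_rows --rows '[[[-4,1.2,0,0,0,0],[-5.85,1.35,0,0,0,0],[-5.85,1.35,0,0,0,0],[-5.85,1.35,0,0,0,0],[-5.85,1.35,0,0,0,0],[-5.85,1.35,0,0,0,0]]]'

```text
clock: 36.65
eef_pos: [578.0, -21.2, 206.3]
tool_rot: [3.141, 0.0, 1.592]
force: [0.4, 0.3, -1.9]
width: 43.1
gripper_force: 61.4
```

```bash
python3 - <<'E'
from h import *
P0,R0=pose();print(P0,st()['tool_rot'],st()['width'],st()['gripper_force'],st()['force'])
slot(P0,R0,54,102)
E
```

```text
[577.97091812 -21.24015047 206.34689156] [3.14088246e+00 1.14614712e-05 1.59164793e+00] 43.05443624746969 61.37666344642639 [ 0.37645972  0.28136941 -1.85890799]
slot [-0.194, 0.036, 10.435, 0.001, 0.0, 0.003]
```

>>> send_rows --rows '[[[-0.1,0.03,2.5,0,0,0],[-0.1,0.03,5,0,0,0],[-0.1,0.03,7.5,0,0,0],[-0.1,0.03,9,0,0,0],[-0.1,0.03,10,0,0,0],[-0.1,0.03,10.45,0,0,0],[-0.1,0.03,10.5,0,0,0],[-0.1,0.03,10.5,0,0,0]]]'

```text
clock: 37.45
eef_pos: [579.1, -23.8, 101.9]
tool_rot: [3.14, 0.0, 1.589]
force: [0.2, 0.1, -0.0]
width: 43.6
gripper_force: 61.4
```

>>> send_rows --rows '[[[0,0,0,0,0,0],[0,0,0,0,0,0],[0,0,0,0,0,0],[0,0,0,0,0,0],[0,0,-1.5,0,0,0],[0,0,-4,0,0,0],[0,0,-7,0,0,0],[0,0,-10.5,0,0,0],[0,0,-10.5,0,0,0],[0,0,-10.5,0,0,0]]]' --grip 94

```text
clock: 38.45
eef_pos: [578.9, -24.2, 207.6]
tool_rot: [3.139, 0.001, 1.588]
force: [0.2, -0.7, -0.8]
width: 53.9
gripper_force: 0.0
```

```bash
python3 - <<'E'
from h import *
P0,R0=pose();print(P0,st()['width'],st()['force'])
im=snap("top")
for x,y,a in tins(im):
  if y>240: over(x,y,a,165)
E
```

```text
[578.88563944 -24.20196134 207.62725918] 53.8910167173351 [ 0.24630336 -0.73772833 -0.77985378]
424.0 378.6 w 44 49 ang 15.8
470.6 206.4 w 44 41 ang 34.2
over [40.576, -14.711, 4.082, 0.0, 0.001, -0.258]
```

>>> send_rows --rows '[[[4,-1.5,0,0,0,-0.02],[8.2,-3,0,0,0,-0.05],[12.4,-4.5,0,0,0,-0.08],[16.6,-6,0,0,0,-0.11],[20.8,-7.5,0.5,0,0,-0.14],[25,-9,1,0,0,-0.17],[29.2,-10.5,2,0,0,-0.2],[33.4,-12.1,3,0,0,-0.23],[37.6,-13.6,4,0,0,-0.258],[40.6,-14.7,4,0,0,-0.26]]]'

```text
clock: 39.5
eef_pos: [421.6, 381.1, 163.6]
tool_rot: [-3.138, 0.001, 1.852]
force: [0.5, 0.6, 0.2]
width: 53.9
gripper_force: 0.0
```

>>> send_rows --rows '[[[0,0,0,0,0,0],[0,0,0,0,0,0],[0,0,0,0,0,0],[0,0,0,0,0,0]]]'

```text
clock: 39.9
eef_pos: [425.2, 377.4, 165.3]
tool_rot: [-3.141, 0.002, 1.846]
force: [0.7, -0.1, 0.5]
width: 54.2
gripper_force: 0.0
```

```bash
python3 - <<'E'
from h import *
P0,R0=pose();print(P0,st()['tool_rot'])
over(424,379,16.3,80.5)
E
```

```text
[425.21582509 377.38670719 165.31171956] [-3.14141069e+00  2.38282680e-03  1.84622472e+00]
over [0.209, -0.072, 8.481, -0.0, 0.002, -0.009]
```

>>> send_rows --rows '[[[0.1,-0.05,2,0,0,0],[0.1,-0.05,4,0,0,0],[0.1,-0.05,6,0,0,0],[0.1,-0.05,7.5,0,0,0],[0.1,-0.05,8.45,0,0,0],[0.1,-0.05,8.45,0,0,0],[0.1,-0.05,8.45,0,0,0]]]'

```text
clock: 40.6
eef_pos: [423.8, 380.1, 81.6]
tool_rot: [3.141, 0.0, 1.848]
force: [0.7, 0.1, 0.0]
width: 54.0
gripper_force: 0.0
```

>>> send_rows --rows '[[[0,0,0,0,0,0],[0,0,0,0,0,0],[0,0,0,0,0,0],[0,0,0,0,0,0],[0,0,0,0,0,0]]]' --grip 255

```text
clock: 41.1
eef_pos: [423.9, 380.5, 82.3]
tool_rot: [3.14, -0.0, 1.849]
force: [0.6, 0.2, 6.8]
width: 43.5
gripper_force: 61.4
```

```bash
python3 - <<'E'
from h import *
P0,R0=pose();print(P0,st()['tool_rot'],st()['width'],st()['gripper_force'],st()['force'])
slot(P0,R0,110,P0[2]+125)
E
```

```text
[423.91632767 380.5445396   82.27536911] [ 3.13966888e+00 -6.42199737e-05  1.84865560e+00] 43.4640093448903 61.42168164253235 [0.60290509 0.22052623 6.84279512]
slot [-37.649, 5.25, -12.492, 0.002, -0.0, 0.26]
```

>>> send_rows --rows '[[[0,0,-2,0,0,0],[0,0,-5,0,0,0],[0,0,-8.5,0,0,0],[0,0,-12.5,0,0,0],[-3,0.4,-12.5,0,0,0.02],[-7.5,1,-12.5,0,0,0.06],[-12,1.7,-12.5,0,0,0.1],[-16.5,2.3,-12.5,0,0,0.14],[-21,2.9,-12.5,0,0,0.18],[-25.5,3.5,-12.5,0,0,0.22]]]'

```text
clock: 42.1
eef_pos: [527.5, 142.3, 206.4]
tool_rot: [3.141, 0.001, 1.627]
force: [1.0, 0.6, -1.7]
width: 43.6
gripper_force: 61.3
```

```bash
python3 - <<'E'
from h import *
P0,R0=pose();print(P0,st()['tool_rot'],st()['width'],st()['gripper_force'],st()['force'])
slot(P0,R0,110,207)
E
```

```text
[527.4645635  142.27593958 206.39256268] [3.14129596e+00 1.19258318e-03 1.62705126e+00] 43.57489074909676 61.33225679397583 [ 0.99513634  0.60845245 -1.73003139]
slot [-11.209, 4.374, -0.046, 0.0, 0.001, 0.038]
```

>>> send_rows --rows '[[[-4,1.5,0,0,0,0.02],[-8,3,0,0,0,0.038],[-11.4,4.37,0,0,0,0.038],[-11.4,4.37,0,0,0,0.038],[-11.4,4.37,0,0,0,0.038],[-11.4,4.37,0,0,0,0.038],[-11.4,4.37,0,0,0,0.038]]]'

```text
clock: 42.8
eef_pos: [576.8, 34.7, 206.7]
tool_rot: [3.141, 0.0, 1.593]
force: [-0.1, 0.3, -0.4]
width: 43.6
gripper_force: 61.3
```

```bash
python3 - <<'E'
from h import *
P0,R0=pose();print(P0,st()['tool_rot'],st()['width'],st()['gripper_force'],st()['force'])
slot(P0,R0,110,102.3)
E
```

```text
[576.80501775  34.70050879 206.73794089] [3.14119252e+00 1.11004150e-04 1.59340928e+00] 43.60653579520178 61.27859830856323 [-0.14114608  0.29572646 -0.44990806]
slot [-0.188, 0.055, 10.444, 0.0, 0.0, 0.005]
```

>>> send_rows --rows '[[[-0.1,0.05,2.5,0,0,0],[-0.1,0.05,5,0,0,0],[-0.1,0.05,7.5,0,0,0],[-0.1,0.05,9,0,0,0],[-0.1,0.05,10,0,0,0],[-0.1,0.05,10.45,0,0,0],[-0.1,0.05,10.45,0,0,0],[-0.1,0.05,10.45,0,0,0]]]'

```text
clock: 43.6
eef_pos: [578.5, 32.4, 102.9]
tool_rot: [3.139, 0.0, 1.591]
force: [0.1, -0.2, -2.1]
width: 43.7
gripper_force: 61.3
```

>>> send_rows --rows '[[[0,0,0,0,0,0],[0,0,0,0,0,0],[0,0,0,0,0,0],[0,0,0,0,0,0],[0,0,-1.5,0,0,0],[0,0,-4,0,0,0],[0,0,-7,0,0,0],[0,0,-10.5,0,0,0],[0,-4,-10.5,0,0,0],[0,-8,-10.5,0,0,0]]]' --grip 94

```text
clock: 44.6
eef_pos: [498.1, 31.1, 209.0]
tool_rot: [3.137, -0.0, 1.59]
force: [-0.6, 0.1, -1.0]
width: 54.1
gripper_force: 0.0
```

>>> send_rows --rows '[[[0,-4,-3,0,0,0],[0,-7,-6,0,0,0],[0,-7,-6,0,0,0],[0,-7,-6,0,0,0]]]'

```text
clock: 45.0
eef_pos: [428.3, 29.0, 268.3]
tool_rot: [3.138, 0.002, 1.591]
force: [0.4, 0.1, 0.2]
width: 54.1
gripper_force: 0.0
```

```bash
python3 - <<'E'
from h import *
P0,R0=pose();print(P0,st()['tool_rot'],st()['width'])
im=snap("side"); s2=im["pixels"][140:300,300:460,::-1]
im2=snap("top"); t2=im2["pixels"][140:260,290:490,::-1]
cv2.imwrite("pics/f1.png",np.vstack([cv2.resize(t2,(600,360),interpolation=2)[:300],cv2.resize(s2[60:],(480,300),interpolation=2) if 0 else np.hstack([cv2.resize(s2[20:120],(480,300),interpolation=2),np.zeros((300,120,3),np.uint8)])]))
E
```

```text
[428.2691874   29.00540153 268.29613108] [3.13794151e+00 1.96971739e-03 1.59059017e+00] 54.114986923356746
```

View pics/f1.png

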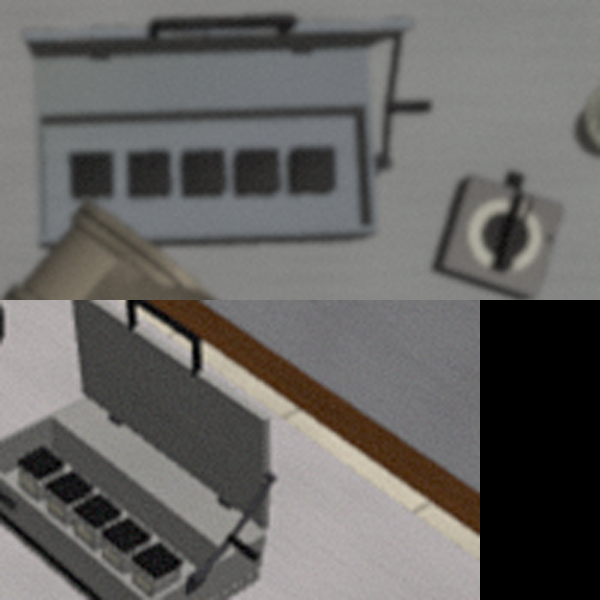

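```bash
python3 - <<'E'
from h import *
P0,R0=pose(); print(row(P0,R0,[516,-371,210],Rt(2.777)))
E
```

```text
[-40.159, 7.959, 5.744, 0.001, 0.001, -1.187]
```

>>> send_rows --rows '[[[-4,0.4,0,0,0,-0.12],[-8,0.9,0.5,0,0,-0.24],[-12,1.5,1,0,0,-0.36],[-16,2.2,1.5,0,0,-0.48],[-20,3,2,0,0,-0.6],[-24,4,2.5,0,0,-0.72],[-28,5,3,0,0,-0.84],[-32,6,3.5,0,0,-0.96],[-36,7,4.5,0,0,-1.08],[-40.16,7.96,5.74,0,0,-1.187]]]' --grip 130

```text
clock: 46.1
eef_pos: [516.1, -372.7, 208.1]
tool_rot: [3.141, -0.0, 2.781]
force: [1.7, 0.2, 0.3]
width: 42.0
gripper_force: 0.0
```

>>> send_rows --rows '[[[0,0,0,0,0,0],[0,0,0,0,0,0],[0,0,0,0,0,0],[0,0,0,0,0,0],[0,0,0,0,0,0],[0,0,0,0,0,0]]]'

```text
clock: 46.7
eef_pos: [515.6, -370.3, 210.4]
tool_rot: [-3.141, 0.001, 2.779]
force: [-0.2, 1.4, -0.9]
width: 41.8
gripper_force: 0.0
```

```bash
python3 - <<'E'
from h import *
P0,R0=pose(); print(P0,st()['tool_rot'],st()['qpos'].round(2)); print(row(P0,R0,[516,-371,134],Rt(2.777)))
snap("side","i1.png",(340,200,500,320),5)
E
```

```text
[ 515.62633961 -370.28192329  210.38877307] [-3.14058672e+00  1.18076304e-03  2.77862173e+00] [ 1.18  1.01 -1.18  1.63  0.99  1.21  0.98]
[-0.051, -0.046, 7.639, -0.001, 0.001, 0.002]
```

View pics/i1.png

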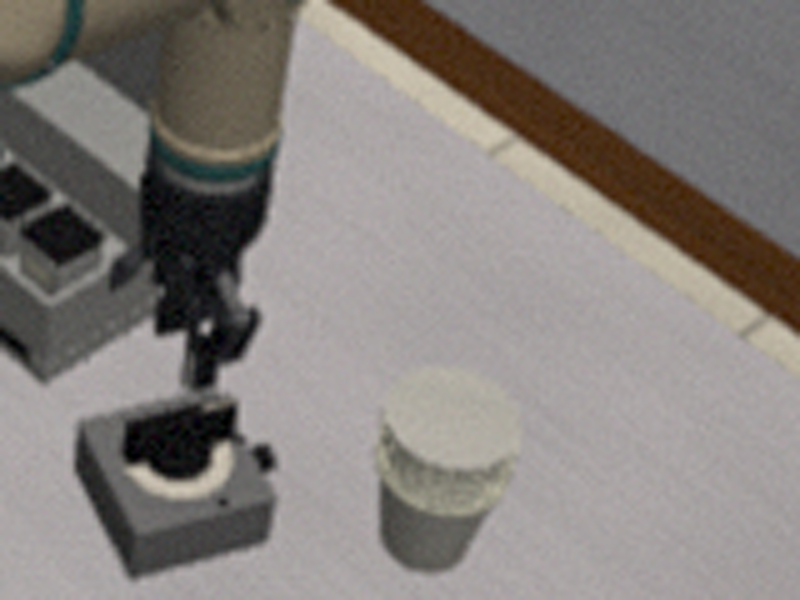

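```bash
python3 - <<'E'
from h import *
im=snap("side")
for y in (-.25,-.365,-.45):
  c=np.array([516,-371,92.]);d=38*np.array([np.cos(y),np.sin(y),0]);n=7*np.array([-np.sin(y),np.cos(y),0])
  print(y,[((np.array(proj(im,c+s*d+t*n))-[340,200])*5).round() for s in(-1,1) for t in (-1,1)])
E
```

```text
-0.25 [array([126., 434.]), array([116., 418.]), array([231., 399.]), array([220., 384.])]
-0.365 [array([122., 429.]), array([114., 413.]), array([233., 404.]), array([224., 389.])]
-0.45 [array([119., 426.]), array([113., 409.]), array([234., 408.]), array([227., 392.])]
```

>>> send_rows --rows '[[[-0.1,0,2,0,0,-0.05],[-0.1,0,4,0,0,-0.05],[-0.1,0,6,0,0,-0.05],[-0.1,0,7.6,0,0,-0.05],[-0.1,0,7.6,0,0,-0.05],[-0.1,0,7.6,0,0,-0.05]]]'

```text
clock: 47.4
eef_pos: [516.4, -370.9, 133.0]
tool_rot: [3.141, -0.0, 2.828]
force: [0.8, 0.3, 0.2]
width: 42.1
gripper_force: 0.0
```

>>> send_rows --rows '[[[0,0,0,0,0,0],[0,0,0,0,0,0],[0,0,0,0,0,0],[0,0,0,0,0,0],[0,0,0,0,0,0],[0,0,0,0,0,0]]]' --grip 255

```text
clock: 48.0
eef_pos: [515.3, -374.5, 134.0]
tool_rot: [-3.136, 0.0, 2.823]
force: [-2.2, -5.5, 1.6]
width: 13.0
gripper_force: 58.6
```

```bash
python3 - <<'E'
from h import *
P0,R0=pose(); s=st(); print(P0,s['tool_rot'],s['width'],s['gripper_force'],s['force'],s['torque'],R0.inv().apply(s['force']))
E
```

```text
[ 515.33105532 -374.45543585  134.04091286] [-3.13596624e+00  4.73223806e-04  2.82332742e+00] 13.032795080021033 58.63674581050873 [-2.21206359 -5.49703399  1.56340452] [-0.94399894  0.36472934 -0.37820126] [ 0.38010469 -5.92187254 -1.53029009]
```

>>> send_rows --rows '[[[0,-0.2,0,0,0,0],[-0.03,-0.43,0,0,0,0],[-0.03,-0.43,0,0,0,0.08],[-0.03,-0.43,0,0,0,0.18],[-0.03,-0.43,0,0,0,0.28],[-0.03,-0.43,0,0,0,0.38]]]'

```text
clock: 48.6
eef_pos: [515.4, -374.5, 134.1]
tool_rot: [3.141, 0.0, 2.446]
force: [-1.5, 0.2, 1.1]
width: 13.3
gripper_force: 58.4
```

```bash
python3 - <<'E'
from h import *
P0,R0=pose(); s=st(); print(P0,s['tool_rot'],s['width'],s['gripper_force'],s['force'],s['torque'],R0.inv().apply(s['force']),s['qpos'].round(2))
E
```

```text
[ 515.43293063 -374.49201567  134.0595388 ] [3.14113978e+00 2.55367760e-04 2.44577154e+00] 13.258346864948512 58.3975625038147 [-1.54865632  0.17153161  1.06262377] [0.07734341 0.3044384  0.13024532] [ 1.29831957 -0.86057658 -1.06334519] [ 1.14  1.07 -1.06  1.67  1.05  1.08  0.62]
```

Turning smoothly with low force; continue.

>>> send_rows --rows '[[[0,0,0,0,0,0.1],[0,0,0,0,0,0.2],[0,0,0,0,0,0.3],[0,0,0,0,0,0.4],[0,0,0,0,0,0.5],[0,0,0,0,0,0.6],[0,0,0,0,0,0.7],[0,0,0,0,0,0.8],[0,0,0,0,0,0.88],[0,0,0,0,0,0.88]]]'

```text
clock: 49.6
eef_pos: [516.3, -374.0, 134.1]
tool_rot: [3.14, -0.001, 1.569]
force: [2.2, 1.9, 0.3]
width: 13.0
gripper_force: 59.1
```

```bash
python3 - <<'E'
from h import *
P0,R0=pose(); s=st(); print(P0,s['tool_rot'],s['width'],s['gripper_force'],s['force'],s['torque'],R0.inv().apply(s['force']),s['qpos'].round(2))
E
```

```text
[ 516.30096422 -374.04933163  134.06479937] [ 3.13953808e+00 -5.89650281e-04  1.56924855e+00] 13.016430454532678 59.084113240242004 [2.23392986 1.85101409 0.32467865] [ 0.18421925 -0.18342865 -0.18961795] [ 1.85466062  2.23172236 -0.31900053] [ 1.08  1.   -0.9   1.67  0.93  0.96 -0.18]
```

>>> send_rows --rows '[[[0,0,0,0,0,0.05],[0,0,0,0,0,0.05],[0,0,0,0,0,0.05]]]'

```text
clock: 49.9
eef_pos: [516.3, -374.1, 134.1]
tool_rot: [3.139, -0.001, 1.521]
force: [3.0, 2.7, -1.7]
width: 13.3
gripper_force: 59.0
```

>>> send_rows --rows '[[[0,0,0,0,0,0.05],[0,0,0,0,0,0.05],[0,0,0,0,0,0.05],[0,0,0,0,0,0.05],[0,0,-2,0,0,0.05],[0,0,-5,0,0,0.05],[0,0,-9,0,0,0.05],[0,0,-13,0,0,0.05],[-3,-3,-15,0,0,0],[-6,-6,-15,0,0,0]]]' --grip 120

```text
clock: 50.9
eef_pos: [454.5, -431.6, 289.7]
tool_rot: [3.134, 0.005, 1.523]
force: [-0.8, -2.0, -0.5]
width: 45.0
gripper_force: 0.0
```

>>> send_rows --rows '[[[-5,-3,-1,0,0,0],[-10,-6,-1,0,0,0],[-14,-8,-1,0,0,0],[-14,-8,-1,0,0,0],[-14,-8,-1,0,0,0]]]'

```text
clock: 51.4
eef_pos: [362.5, -570.0, 294.6]
tool_rot: [3.141, 0.001, 1.512]
force: [0.2, 1.8, -0.9]
width: 45.1
gripper_force: 0.0
```

```bash
python3 - <<'E'
from h import *
s=st(); print(s['eef_pos'],s['width'],s['force'])
im=snap("top"); g=cv2.cvtColor(im["pixels"],cv2.COLOR_RGB2GRAY)
print('wells');tins(im,-260,100,68,(520,640))
# darkness along circle r=30 about axis at z=92
for a in range(-180,180,15):
    v=[g[int(round(q[1])),int(round(q[0]))] for r in(22,27,32) for q in [proj(im,[515.5+r*np.cos(np.radians(a)),-374.7+r*np.sin(np.radians(a)),92])]]
    print(a,int(np.mean(v)),end='; ')
im=snap("side"); g=cv2.cvtColor(im["pixels"],cv2.COLOR_RGB2GRAY)
for th in (0,1.0,1.3,1.42): # lid inner face mid sample points / handle bar darkness
    print(th,[int(g[int(round(q[1])),int(round(q[0]))]) for y in(-40,0,40) for q in [proj(im,ch(-231*np.cos(th),y,86+231*np.sin(th)))]])
print('tab',[(a,[int(g[int(round(q[1])),int(round(q[0]))]) for y in (-190,-198,-204) for q in [proj(im,ch(-120+59*np.cos(a),y,86+59*np.sin(a)))]]) for a in(.6,.75,1.05)])
E
```

```text
[ 362.53173926 -569.95877214  294.63917495] 45.109825313579414 [ 0.18471041  1.81715753 -0.87148628]
wells
576.3 35.0 w 48 43 ang 2.0
577.3 -21.9 w 47 44 ang 1.5
578.0 -75.3 w 48 46 ang 0.8
578.3 -127.6 w 48 47 ang 0.8
579.5 -181.5 w 48 49 ang 0.7
-180 127; -165 147; -150 141; -135 130; -120 106; -105 68; -90 105; -75 96; -60 116; -45 115; -30 123; -15 128; 0 141; 15 137; 30 139; 45 124; 60 90; 75 57; 90 42; 105 48; 120 51; 135 73; 150 83; 165 115; 0 [26, 21, 69]
1.0 [63, 68, 83]
1.3 [159, 154, 160]
1.42 [16, 4, 9]
tab [(0.6, [29, 22, 25]), (0.75, [25, 28, 29]), (1.05, [67, 73, 65])]
```

```bash
python3 -c "
from cell import ctrl; print(ctrl.finish_job())"
```

```text
the job is handed in; nothing more can be done
None
```

The job is handed in: the lid is up with its stay locked, all five tins are in the well, and the isolator was turned to on last; the final camera check agreed, and I never touched the jug, cups or cup lids.

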